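# Run the chuck carriage out and tighten its clamp ring

## Robot

A 6-joint arm with a two-finger parallel gripper is mounted at the origin on the work surface. World frame = base frame: x ahead of the robot, y to its left, z up, the work surface at z = 0. Lengths are in m, angles in degrees, forces in N, time in s.
With the tool pointing down it reaches from about 0.35 to 0.875 m from the base axis. Payload 4.2 kg.
Tool frame: the origin (TCP) lies midway between the tips of the shut fingers; the grasp point (between the pads) lies 19 mm behind it; z points along the fingers, y is the direction in which the jaws open and shut (so a half turn about z gives the same grasp; the last joint's range is limited). The gripper opens to 87 mm and grips with 3 to 60 N. Pads are 19 mm wide; open, the fingers measure 117 mm over their backs; the gripper's body (75 mm by 190 mm) begins 51 mm behind the grasp point.
Start: joints at [81.108, 22.042, 0.453, 0, -68.411, -14.817], TCP at [0.251, 0.572, 0.223] pointing down, gripper open.
Joint ranges: [-179.83, 179.83], [-69.29, 118.12], [-61.27, 80.66], [-181.25, 117.63], [-171.15, -9.14], [-177.46, 177.46]. Speed limits (degrees/s): [159.86, 159.86, 180, 180, 180, 180].

## Interface

Orientations are given as a 3x3 rotation matrix whose columns are the frame's x, y, z axes.
In Python, from station import r gives the robot as it stands.
- The arm moves only by the tool carry_out, never from a script. Its argument "steps" is a list of rows, each a list of 2 entries, a list of its own where there are three numbers: the shift along the tool's x, y, z in cm, then the turn about the tool's z in degrees. In form: [[[x, y, z], twist], ...]. A call has 1 to 20 rows; each row is the pose to reach, as a shift and turn from the pose measured when the call began, along the tool's axes at that moment; what a row does not reach only later rows make up. A row lasts 1/10 s, in which the tool goes at most 50 mm and 8.59 degrees, less where a joint would pass 70% of its speed; a pose out of reach is approached as far as the arm can. A call with a gripper value outside its range is refused whole. "gripper" is the gripper's target within -1 to 1 (fully open at 1, half-way at 0, shut at -1), set as the call begins (left out, the last holds). The fingers move at their own pace and stop on an object; the grip force is fixed at half the most. Time passes only in rows, so rows that repeat a pose let the fingers close. It gives the time, the measured TCP pose, the force and the opening at its end, in the units of the state.
- r.sense(): the state, without advancing time (a new reading comes with each control period).
- r.capture(name): name is "side" or "top"; returns the picture (420x560x3 uint8, red, green, blue); there is no depth.
- r.calibration(name): a dict with "camera_matrix" (3x3 intrinsics, pixels), "world_from_camera" (4x4, takes a point from camera to world coordinates). Camera axes: x right, y up, looking along -z (the intrinsics and any distortion apply to the point x, -y, -z); pixel columns grow to the right and rows downward; lengths in m; the calibration is good to about 2 mm. A picture is of the moment at which its call begins. calibration takes no time and is no camera call.
- r.finish_job(): hands the job in, once; it reports no verdict.
Trained networks look in the newest picture that a camera, given by its name, has taken for a name from the list of things; names that differ only in an ending like _2 or _b are one class to them, and where a whole thing is asked for, a point or a joint stands for the part that bears it (a point fixed in the world has none). Each returns a list of dicts, best first, with "confidence" (0 to 1); they miss things now and then, are a little off and sometimes report something else, mostly with a low value. They report only what shows in the picture. A call takes as long as a camera call. They do not tell look-alikes from the thing itself.
- r.cut_out(camera, target): "pixels" (420x560 bool, what is visible of it).
- r.place_of(camera, target): "centre" ([x, y, z] in m, in world coordinates, good to about 4 mm: a listed point, or the origin of a listed thing).
The state is a dict: "time_s": time; "joints": joint angles; "joint_velocities": joint speeds; "effort": joint torques, N m; "tcp_pos": TCP position; "ee_rot": TCP orientation; "wrist_force": force on the tool from outside, world axes, zero at the start; "moment": the same for the moment, N m; "gripper_width": opening from 0.0 (shut) to 1.0 (fully open).
Only numpy, scipy, OpenCV 4.12 (cv2) and the standard library are available. Lean on these libraries where they do the work, as an engineer would, in place of code of your own. Each camera call takes 0.05 s, during which the arm holds its last target. There are 200 camera calls.

## Task

With the pin spanner still in its rest, turn the five-spoked star wheel on the exposure unit's sloping front to run the slide carriage all the way out from under the optical head to its stop; do not push the carriage itself. Then take the red-handled pin spanner, set both its pins fully into holes of the brass clamp ring on the carriage and turn the ring clockwise until it is tight against its stop. Put the spanner back upright in its slotted blue rest, and leave the other things on the table where they are.

Things in the scene. Friction and masses are not known exactly. Their poses are not given: they have to be found in the camera images.
- wheel_hub (a point): Star wheel on the unit's sloping front: 5 steel spokes 12 mm thick, 72 deg apart, hub 48 mm across (18 mm proud of the spokes), red end balls of 22 mm centred 79 mm from the axis. Point: hub centre in the spokes' plane, 100 mm above the table. z: along the axis, out towards the robot, leaning 33 deg from vertical; x: along one spoke (turns with the wheel). The slope lies 48 mm below the spokes' plane.
- rail_mid (a point): Middle of the fixed arm-rest rail (16 mm tube, 430 mm long) that runs sideways over the wheel, 41 mm nearer the robot than the hub and 140 mm above it. x: away from the robot, y: along the rail to the left, z: up. The wheel's lower half is reached below and in front of the rail, from the robot's side, with the tool leaning about 33 deg (along the wheel's axis).
- deck_edge (a point): Front edge, top, of the unit's deck (22 mm thick, top 190 mm above the table), straight above the wheel's upper spokes, 34 mm farther from the robot than the hub; it covers them from above.
- wheel (a joint): Turn of the star wheel, rad; grows counter-clockwise seen from the robot (lowest spokes move to the robot's right, -y); geared to the carriage, 16.7 rad per m of carriage (0 to 3.33 rad over the whole travel). Stays where it is left; some 5 to 10 N at a spoke turns it.
- carriage (a joint): Travel of the slide carriage, m: 0 = right under the optical head, 0.200 = fully out against its stop; it moves to the unit's left (+y of the unit).
- carriage_top: Aluminium carriage plate 160 x 160 x 16 mm that carries the chuck and the ring. Origin: on its centre line, 191.5 mm above the table (under its slide blocks); its top is 219 mm above the table. Axes parallel to the unit's (x away from the robot, y to the left).
- ring_top (a point): Brass clamp ring on the carriage: 100 mm outside, 56 inside, 12 high, four 10 mm through holes on a 76 mm circle. Point: its centre at the top face, 231 mm above the table. z up; x and y (and -x, -y) point at the holes, turning with the ring. The chuck inside is 2.5 mm lower. The optical head is 31 mm above the ring, but 135 mm to the right of its centre once the carriage is out.
- ring (a joint): Turn of the clamp ring, rad; grows clockwise seen from above; 1.2 = tight on its stop. 0.12 N m of friction.
- spanner_grip (a point): Two-pin spanner (loose, 0.24 to 0.39 kg): red T handle 110 long, 16 thick, 22 mm high, on a 14 mm stem over a steel foot bar (98 x 26 x 12 mm) with two round-nosed pins 6 mm thick, 11 mm long, 76 mm apart, pointing down. Point: handle's centre, 71 mm above the foot bar's underside. x: along handle and foot bar, pins at +-38 mm; z: up.
- spanner_foot (a point): Point of the spanner midway between the pins at the underside of the foot bar (the face that seats on the ring or on the rest). Same axes as spanner_grip.
- rest_top (a point): Blue plastic rest for the spanner, fixed, 150 x 63 x 30 mm, left or right of the exposure unit, with an upright slot along its middle 11 mm wide, 126 mm long, 26 mm deep. Point: middle of its top face. x: along the slot; z: up. The spanner's foot bar lies on the top face along the slot, its pins hanging in the slot.
- mask_case: Bystander: flat dark photomask case 152 x 152 x 22 mm. Origin: centre of underside.
- wash_bottle: Bystander: white bottle with red cap, 64 mm across, 165 mm high. Origin: centre of underside.
- wafer_jar: Bystander: low round white jar, 116 mm across, 50 mm high. Origin: centre of underside.
- hex_driver: Bystander: screwdriver with yellow handle, 170 mm long, lying beside the rest.
- spare_chuck: Bystander: stepped steel disc 90 mm across, 22 mm high. Origin: centre of underside.
- tweezers: Bystander: steel tweezers 130 mm long, lying flat.
There are look-alikes about, which are no part of the job. Leave any orange look-alike of the part that bears rest_top alone. Of the things that look like the part that bears spanner_grip, the larger one is meant.

How it is judged:
By the outcome, as a careful person would: the job done as asked, in the order asked, and still so for the second after the job is handed in, with the robot touching nothing.
It also fails if it takes over 72 s, if anything falls off the work surface, if the arm or the gripper's body presses on something with over 40 N, if the wrist force passes 120 N, or if a joint passes its speed limit or range.

## Working session

There is one attempt and no reset: what is moved stays moved. The work goes in short steps, Python scripts to look and compute and a tool call to move; the robot and the scene stay as the last step left them, time stands still between calls to the robot, and variables do not carry over. Pictures are saved under pics/ and viewed, about 8 in all and at most 12, crops included, and the job is handed in when it is done.

Besides the shell and the picture viewer there is one more tool, called after "Call:" as name(argument=value, ...) on one line, values as JSON. carry_out: Moves the arm, as the interface text tells. Its arguments: {"type":"object","properties":{"steps":{"type":"array","items":{"type":"array"}},"gripper":{"type":"number"}},"required":["steps"]}

```bash
ls; mkdir -p pics
cat > h.py <<'E'
from station import r
import numpy as np, cv2
def save(cam,name,crop=None,scale=1):
    im=r.capture(cam)
    p=im if crop is None else im[crop[1]:crop[3],crop[0]:crop[2]]
    p=cv2.resize(p,None,fx=scale,fy=scale,interpolation=cv2.INTER_CUBIC)
    cv2.imwrite('pics/'+name,p[:,:,::-1]); return im
def proj(cam,P):
    c=r.calibration(cam);T=np.linalg.inv(c['world_from_camera'])
    p=(T@np.append(P,1))[:3];q=np.array(c['camera_matrix'])@np.array([p[0],-p[1],-p[2]]);return q[:2]/q[2]
def ray(cam,uv):
    c=r.calibration(cam);T=np.array(c['world_from_camera'])
    d=np.linalg.inv(c['camera_matrix'])@np.array([uv[0],uv[1],1]);d=T[:3,:3]@np.array([d[0],-d[1],-d[2]])
    return T[:3,3],d/np.linalg.norm(d)
def atz(cam,uv,z):
    o,d=ray(cam,uv);return o+d*(z-o[2])/d[2]
def tri(a,b):
    A=np.zeros((3,3));y=np.zeros(3)
    for o,d in (a,b):
        M=np.eye(3)-np.outer(d,d);A+=M;y+=M@o
    return np.linalg.solve(A,y)
def tool(P):
    s=r.sense();return np.array(s['ee_rot']).T@(np.array(P)-s['tcp_pos'])*100
E
python3 - <<'E'
from h import *
np.set_printoptions(precision=4,suppress=True)
a=save('side','s0.png');b=save('top','t0.png')
cv2.imwrite('pics/both0.png',np.hstack([a,b])[:,:,::-1][:, :]) 
print(r.sense())
for c in('side','top'):
    k=r.calibration(c);print(c,k)
    for t in ['wheel_hub','rail_mid','deck_edge','carriage_top','ring_top','spanner_grip','spanner_foot','rest_top','mask_case','wash_bottle','wafer_jar','hex_driver']:
        print(c,t,[(np.round(x['centre'],4).tolist(),round(x['confidence'],2),proj(c,x['centre']).round().tolist()) for x in r.place_of(c,t)])
E
```

```text
pics
{'time_s': 0.1, 'joints': array([ 81.1089,  22.0865,   0.388 ,  -0.0259, -68.4117, -14.8172]), 'joint_velocities': array([-0.0237, -0.0739,  0.2108,  0.1291,  0.0601, -0.0643]), 'effort': array([ -0.0012, -39.169 ,  18.7936,   4.232 ,   0.0135,  -0.0001]), 'tcp_pos': array([0.2511, 0.5718, 0.2216]), 'ee_rot': array([[ 0.9155, -0.4022, -0.0007],
       [-0.4022, -0.9155, -0.0018],
       [ 0.0001,  0.002 , -1.    ]]), 'wrist_force': array([-0.0418,  1.0906, -0.1245]), 'moment': array([ 0.0432, -0.0142, -0.0066]), 'gripper_width': 1.0042074515872756}
side {'camera_matrix': array([[472.7725,   0.    , 283.1529],
       [  0.    , 472.7725, 206.2515],
       [  0.    ,   0.    ,   1.    ]]), 'world_from_camera': array([[ 0.9986, -0.0501,  0.0176,  0.5061],
       [ 0.0526,  0.8886, -0.4556, -0.6154],
       [ 0.0072,  0.4559,  0.89  ,  1.4955],
       [ 0.    ,  0.    ,  0.    ,  1.    ]])}
side wheel_hub [([0.5497, 0.0003, 0.1008], 0.68, [304.0, 235.0])]
side rail_mid [([0.5075, 0.0072, 0.2408], 0.59, [292.0, 213.0])]
side deck_edge [([0.5809, 0.003, 0.1897], 0.68, [315.0, 222.0])]
[... 1632 characters left out ...]
.03], 0.58, [176.0, 212.0])]
top rest_top [([0.362, 0.0983, 0.0323], 0.75, [270.0, 253.0]), ([0.302, 0.5468, 0.0298], 0.7, [128.0, 275.0]), ([0.4945, 0.4036, 0.0329], 0.55, [174.0, 213.0]), ([0.287, 0.2377, -0.0026], 0.27, [228.0, 278.0])]
top mask_case [([0.5035, -0.4272, 0.0018], 0.59, [431.0, 206.0])]
top wash_bottle [([0.576, 0.5818, 0.0056], 0.96, [123.0, 191.0]), ([0.3522, -0.3278, 0.0056], 0.15, [404.0, 253.0])]
top wafer_jar [([0.3536, -0.3268, 0.0086], 0.9, [404.0, 253.0]), ([0.4927, 0.4045, 0.0321], 0.61, [174.0, 214.0])]
top hex_driver [([0.4086, 0.4276, 0.0032], 0.78, [169.0, 241.0]), ([0.5826, 0.0033, 0.19], 0.33, [300.0, 171.0]), ([0.4972, 0.3989, 0.0329], 0.2, [176.0, 212.0])]
```

View pics/t0.png

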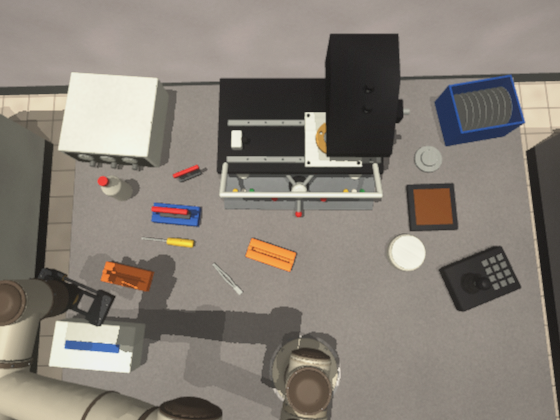

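View pics/s0.png

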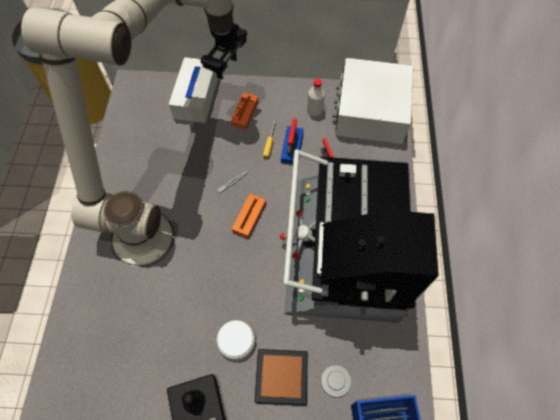

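The top view shows the blue rest with the red spanner at about (176,213). The small lying spanner at (187,173) is the look-alike, and the orange rests are at (271,254) and (127,276). The wheel hub is at (299,189), with one ball toward the robot at (299,214). Next is a single close crop of the wheel, the spanner and the gripper.

Run:
```python
from h import *
s=cv2.imread('pics/s0.png');t=cv2.imread('pics/t0.png')
def c(im,cx,cy,w,h):
    return cv2.resize(im[max(cy-h//2,0):cy-h//2+h,max(cx-w//2,0):cx-w//2+w],(400,300),interpolation=cv2.INTER_CUBIC)
cv2.imwrite('pics/c1.png',np.vstack([np.hstack([c(t,300,190,200,150),c(s,305,232,120,90)]),np.hstack([c(t,178,200,100,75),c(t,75,295,160,120)])]))
```

```text
(no output)
```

View pics/c1.png

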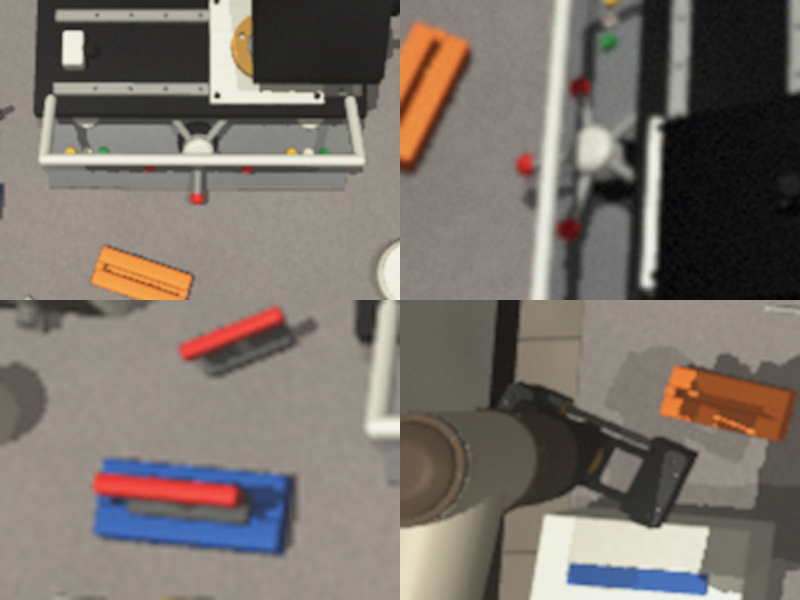

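Run:
```python
from h import *
np.set_printoptions(precision=3,suppress=True)
s=r.sense();R=s['ee_rot'];p=s['tcp_pos']
def L(v): 
    q=proj('top',p+R@np.array(v)); return ((q-[0,235])*2.5+[400-0,300]).round()
print(proj('top',p))
for v in [(0,0,0),(0,.0585,0),(0,-.0585,0),(0,.0435,0),(0,.0375,-.07),(0,-.0375,-.07),(.0375,.0375,-.07),(0,.095,-.07),(0,-.095,-.07),(0,.075,-.1),(0,-.075,-.1)]: print(v,L(v))
# unit yaw: rail ends
for t in ('top','side'):
    m=r.cut_out(t,'rail_mid')
    for x in m[:2]:
        ys,xs=np.nonzero(x['pixels']);print(t,'rail',x['confidence'],len(xs),xs.min(),xs.max(),ys.min(),ys.max())
a=atz('top',(223,196),.24);b=atz('top',(380,196),.24);print(a,b,np.degrees(np.arctan2(*(a-b)[[0,1]])))
# finger/rest
for t in('top','side'):
  for n in('rest_top','spanner_grip'):
    for x in r.cut_out(t,n):
        ys,xs=np.nonzero(x['pixels']);
        if abs(atz(t,(xs.mean(),ys.mean()),.03)-[.494,.40,.03]).max()<.06:
            (c,wh,an)=cv2.minAreaRect(np.c_[xs,ys].astype(np.float32)); bx=cv2.boxPoints((c,wh,an))
            z=.03 if n[0]=='r' else .11
            W=np.array([atz(t,q,z) for q in bx]);e=[W[1]-W[0],W[2]-W[1]];e=max(e,key=np.linalg.norm)
            print(t,n,x['confidence'],len(xs),c,W.mean(0),np.linalg.norm(e),np.degrees(np.arctan2(e[1],e[0])))
```

```text
[ 91.052 294.548]
(0, 0, 0) [628. 449.]
(0, 0.0585, 0) [677. 470.]
(0, -0.0585, 0) [579. 428.]
(0, 0.0435, 0) [664. 465.]
(0, 0.0375, -0.07) [630. 466.]
(0, -0.0375, -0.07) [563. 437.]
(0.0375, 0.0375, -0.07) [646. 431.]
(0, 0.095, -0.07) [681. 489.]
(0, -0.095, -0.07) [513. 415.]
(0, 0.075, -0.1) [650. 483.]
(0, -0.075, -0.1) [514. 423.]
top rail 0.81 25879 217 409 33 216
top rail 0.74 603 98 132 175 200
side rail 0.72 228 288 297 119 153
side rail 0.62 21366 281 438 150 322
[0.507 0.217 0.24 ] [ 0.496 -0.209  0.24 ] 1.4340622653408484
top rest_top 0.9 660 (176.66464233398438, 214.01829528808594) [0.493 0.397 0.03 ] 0.15854776823272973 -97.80416461058398
top spanner_grip 0.63 304 (171.4777374267578, 211.7781982421875) [0.487 0.392 0.11 ] 0.1141197193547639 -96.01832397039016
side rest_top 0.92 395 (292.1056213378906, 145.4142608642578) [0.497 0.393 0.03 ] 0.17127583735342808 82.78324203113785
side rest_top 0.58 176 (292.4422912597656, 138.28846740722656) [0.497 0.425 0.03 ] 0.1391859553714769 83.35829213100591
side spanner_grip 0.59 199 (292.9422912597656, 136.28846740722656) [0.499 0.377 0.11 ] 0.14153630968083608 83.34750796304236
```

The picture confirms the choice. The larger red-handled spanner stands in the blue rest. The smaller one, lying at (187,173), and the two orange rests are decoys. One wheel spoke points straight at the robot. A vertical tool would foul the rail, so I'll find out how the arm behaves at its reach limit and whether I can get a lean that way. First I'll lift and swing to the middle.

Call:
carry_out(steps=[[[0,0,-5],0],[[1,1,-10],-4],[[4,4,-15],-8],[[8,8,-19],-12],[[12,11.5,-23],-16],[[15.5,14.5,-25],-20],[[19,17.5,-25],-23.7],[[22,20.5,-25],-23.7],[[25,23.5,-25],-23.7],[[28.5,26.5,-25],-23.7],[[32,29.5,-25],-23.7],[[35,33,-25],-23.7],[[37,35,-25],-23.7],[[37,35,-25],-23.7]], gripper=-1)

```text
time_s: 3.0
tcp_pos: [0.4501, 0.0988, 0.473]
ee_rot: [[1.0, -0.007, 0.001], [-0.007, -1.0, -0.001], [0.001, 0.001, -1.0]]
wrist_force: [-0.3, 0.8, -0.4]
gripper_width: 0.008
```

Run:
```python
from h import *
np.set_printoptions(precision=3,suppress=True)
s=r.sense();print(s['time_s'],s['joints'],s['tcp_pos'],s['ee_rot'],s['gripper_width'])
```

```text
3.0 [ 32.71    1.392   8.741   0.057 -97.33   56.878] [0.45  0.099 0.473] [[ 1.    -0.007  0.001]
 [-0.007 -1.    -0.001]
 [ 0.001  0.001 -1.   ]] 0.007837558015558065
```

Call:
carry_out(steps=[[[0,5,0],0],[[0,10,0],0],[[0,15,0],0],[[0,20,0],0],[[0,26,0],0],[[0,26,-6],0],[[0,26,-12],0],[[0,26,-18],0],[[0,26,-24],0],[[0,26,-30],0],[[0,26,-40],0],[[0,26,-60],0],[[0,26,-60],0],[[0,26,-60],0]])

```text
time_s: 4.4
tcp_pos: [0.3993, -0.1428, 0.7593]
ee_rot: [[1.0, -0.007, 0.019], [-0.007, -1.0, -0.01], [0.019, 0.01, -1.0]]
wrist_force: [-0.9, -0.3, 2.0]
gripper_width: 0.006
```

Run:
```python
from h import *
np.set_printoptions(precision=3,suppress=True)
s=r.sense();print(s['time_s'],s['joints'],s['tcp_pos'],s['ee_rot'],s['gripper_width'])
```

```text
4.4 [   2.961   19.3     80.654    1.314 -150.291   87.78 ] [ 0.399 -0.143  0.759] [[ 1.    -0.007  0.019]
 [-0.007 -1.    -0.01 ]
 [ 0.019  0.01  -1.   ]] 0.005629312013072486
```

Call:
carry_out(steps=[[[0,0,-30],0],[[0,0,-30],0],[[0,0,-30],0],[[0,0,-30],0],[[0,0,-30],0],[[0,0,-30],0]])

```text
time_s: 5.0
tcp_pos: [0.3326, -0.1185, 0.7915]
ee_rot: [[0.999, -0.007, 0.034], [-0.006, -1.0, -0.02], [0.034, 0.02, -0.999]]
wrist_force: [-0.1, -0.0, -1.2]
gripper_width: 0.005
```

Run:
```python
from h import *
np.set_printoptions(precision=3,suppress=True)
s=r.sense();print(s['time_s'],s['joints'],s['joint_velocities'],s['tcp_pos'],s['ee_rot'],s['gripper_width'])
```

```text
5.0 [   8.662   14.365   80.622    3.339 -154.448   83.982] [ 5.522 -3.403 -0.394  0.89  -4.286 -4.581] [ 0.333 -0.118  0.791] [[ 0.999 -0.007  0.034]
 [-0.006 -1.    -0.02 ]
 [ 0.034  0.02  -0.999]] 0.005122766536402378
```

Call:
carry_out(steps=[[[-3,2,-5],0],[[-7,4,-10],0],[[-12,4,-20],0],[[-20,4,-30],0],[[-40,4,-50],0],[[-60,4,-70],0],[[-60,4,-70],0],[[-60,4,-70],0]])

```text
time_s: 5.8
tcp_pos: [0.1078, -0.1273, 0.845]
ee_rot: [[0.999, -0.01, 0.046], [-0.008, -0.999, -0.034], [0.046, 0.033, -0.998]]
wrist_force: [-0.9, 2.5, 0.2]
gripper_width: 0.005
```

```bash
cat > st.py <<'E'
from h import *
np.set_printoptions(precision=3,suppress=True)
s=r.sense();print(s['time_s'],s['joints'],s['joint_velocities'],s['tcp_pos'],s['ee_rot'].tolist(),s['gripper_width'],s['wrist_force'],s['moment'])
E
python3 st.py
```

```text
5.8 [  44.138   -1.543   80.572   21.042 -170.973   66.175] [112.465 -19.496   0.281  60.363 -23.74  -51.085] [ 0.108 -0.127  0.845] [[0.9988905431055863, -0.00960857924950129, 0.0461016062521988], [-0.008054980000028052, -0.9993972488636, -0.03376768071790748], [0.046398277892890326, 0.03335886941539601, -0.9983658576092737]] 0.005132108165060437 [-0.88   2.507  0.182] [0.245 0.212 0.052]
```

Call:
carry_out(steps=[[[4,1,1],0],[[8,2,2],0],[[12,3,4],0],[[16,3.3,6],0],[[20,3.3,8],0],[[24,3.3,9.5],0],[[29,3.3,9.5],0],[[29,3.3,9.5],0],[[29,3.3,9.5],0]])

```text
time_s: 6.7
tcp_pos: [0.408, -0.1644, 0.7554]
ee_rot: [[0.999, -0.007, 0.031], [-0.006, -0.999, -0.033], [0.031, 0.033, -0.999]]
wrist_force: [1.8, 0.2, -0.8]
gripper_width: 0.009
```

Call:
carry_out(steps=[[[10,0,-15],0],[[40,0,-60],0],[[80,0,-120],0],[[150,0,-225],0],[[150,0,-225],0],[[150,0,-225],0]])

```text
time_s: 7.3
tcp_pos: [0.4403, -0.1225, 0.7509]
ee_rot: [[0.999, -0.007, 0.051], [-0.004, -0.999, -0.043], [0.051, 0.042, -0.998]]
wrist_force: [0.4, 0.7, 0.1]
gripper_width: 0.006
```

```bash
python3 st.py
```

```text
7.3 [   6.836   21.309   80.596    5.04  -146.571   87.121] [ 7.216  2.745 -0.081  0.116  2.162 -7.43 ] [ 0.44  -0.122  0.751] [[0.9986767173581043, -0.006611040556968803, 0.05100106223986777], [-0.004436487318164224, -0.9990809336413782, -0.04263338614921267], [0.0512360399242226, 0.042350704563516105, -0.9977881969816326]] 0.0057515828879403635 [0.369 0.733 0.054] [0.055 0.098 0.006]
```

Call:
carry_out(steps=[[[150,0,-150],0]])

```text
time_s: 7.4
tcp_pos: [0.4545, -0.117, 0.7489]
ee_rot: [[0.997, -0.008, 0.072], [-0.004, -0.999, -0.051], [0.072, 0.051, -0.996]]
wrist_force: [0.4, -0.6, 0.9]
gripper_width: 0.01
```

Call:
carry_out(steps=[[[150,0,-150],0]])

```text
time_s: 7.5
tcp_pos: [0.4696, -0.1108, 0.7464]
ee_rot: [[0.996, -0.008, 0.092], [-0.003, -0.998, -0.06], [0.092, 0.059, -0.994]]
wrist_force: [0.5, 0.7, 0.2]
gripper_width: 0.012
```

Call:
carry_out(steps=[[[150,0,-150],0]])

```text
time_s: 7.6
tcp_pos: [0.4823, -0.1048, 0.745]
ee_rot: [[0.994, -0.009, 0.112], [-0.001, -0.998, -0.069], [0.112, 0.068, -0.991]]
wrist_force: [0.1, -0.1, -0.8]
gripper_width: 0.008
```

Call:
carry_out(steps=[[[150,0,-150],0],[[150,0,-150],0]])

```text
time_s: 7.8
tcp_pos: [0.5017, -0.093, 0.7416]
ee_rot: [[0.991, -0.01, 0.135], [0.001, -0.997, -0.078], [0.136, 0.077, -0.988]]
wrist_force: [-0.0, 1.1, -0.2]
gripper_width: -0.0
```

Call:
carry_out(steps=[[[150,0,-150],0],[[150,0,-150],0]])

```text
time_s: 8.0
tcp_pos: [0.5187, -0.0819, 0.7393]
ee_rot: [[0.987, -0.011, 0.161], [0.002, -0.996, -0.086], [0.161, 0.085, -0.983]]
wrist_force: [0.1, -0.1, -0.1]
gripper_width: 0.006
```

```bash
python3 st.py
```

```text
8.0 [  12.679   24.492   80.625   10.179 -137.698   85.106] [ 4.933  4.025  0.11   0.242  4.128 -5.3  ] [ 0.519 -0.082  0.739] [[0.986948938251483, -0.01135767079646071, 0.16063248923660828], [0.0024953007648790284, -0.9963112702416196, -0.08577660673880208], [0.16101418185477537, 0.08505795732093226, -0.9832800095283274]] 0.005561629365859038 [ 0.056 -0.097 -0.084] [0.158 0.38  0.005]
```

Call:
carry_out(steps=[[[150,80,-150],0]])

```text
time_s: 8.1
tcp_pos: [0.5268, -0.0926, 0.7392]
ee_rot: [[0.983, -0.009, 0.181], [0.008, -0.996, -0.093], [0.182, 0.093, -0.979]]
wrist_force: [-0.5, 0.3, 0.2]
gripper_width: 0.004
```

Call:
carry_out(steps=[[[150,80,-150],0]])

```text
time_s: 8.2
tcp_pos: [0.5318, -0.1051, 0.7414]
ee_rot: [[0.979, -0.01, 0.205], [0.011, -0.995, -0.102], [0.205, 0.102, -0.974]]
wrist_force: [-1.3, -0.7, -0.4]
gripper_width: 0.004
```

Call:
carry_out(steps=[[[150,-80,-150],0]])

```text
time_s: 8.3
tcp_pos: [0.5382, -0.0845, 0.7456]
ee_rot: [[0.974, -0.018, 0.227], [0.007, -0.994, -0.11], [0.228, 0.109, -0.968]]
wrist_force: [0.8, 0.8, 0.3]
gripper_width: 0.005
```

Call:
carry_out(steps=[[[150,-80,-150],0]])

```text
time_s: 8.4
tcp_pos: [0.5457, -0.0602, 0.7489]
ee_rot: [[0.968, -0.024, 0.25], [0.006, -0.993, -0.117], [0.251, 0.115, -0.961]]
wrist_force: [0.2, -0.1, 0.3]
gripper_width: 0.005
```

Call:
carry_out(steps=[[[150,-80,-150],0]])

```text
time_s: 8.5
tcp_pos: [0.5518, -0.0377, 0.7525]
ee_rot: [[0.961, -0.027, 0.274], [0.007, -0.992, -0.123], [0.275, 0.12, -0.954]]
wrist_force: [0.4, -0.1, -0.5]
gripper_width: 0.002
```

```bash
python3 st.py
```

```text
8.5 [  19.163   25.087   80.617   15.961 -131.536   82.31 ] [ 28.458   1.385  -0.031  16.066  10.786 -18.173] [ 0.552 -0.038  0.752] [[0.9614731672010108, -0.027439780928718478, 0.27352588026554464], [0.006627577398132636, -0.9924027143224617, -0.12285327762514948], [0.2748188930373762, 0.11993294388112984, -0.9539867216066042]] 0.0019119934273838077 [ 0.387 -0.14  -0.471] [ 0.243  0.494 -0.029]
```

Call:
carry_out(steps=[[[-1,-4,-1],0],[[-2,-8.5,-2],0],[[-4,-13,-3],0],[[-6,-17.5,-4],0],[[-8,-22,-5.5],0],[[-10,-26,-6.5],0],[[-12,-30,-7.5],0],[[-14,-34,-8.5],0],[[-16,-38,-9.5],0],[[-17.5,-42,-10.5],0],[[-18.9,-45.1,-11.1],0]])

```text
time_s: 9.6
tcp_pos: [0.3451, 0.4128, 0.7286]
ee_rot: [[0.958, -0.025, 0.285], [0.009, -0.993, -0.117], [0.286, 0.115, -0.951]]
wrist_force: [-0.1, -0.2, 0.2]
gripper_width: 0.008
```

Call:
carry_out(steps=[[[122,-105,-88],0]])

```text
time_s: 9.7
tcp_pos: [0.3589, 0.4261, 0.7227]
ee_rot: [[0.952, -0.017, 0.305], [0.016, -0.994, -0.105], [0.305, 0.105, -0.947]]
wrist_force: [0.3, -0.1, 0.5]
gripper_width: 0.006
```

Call:
carry_out(steps=[[[122,-105,-88],0]])

```text
time_s: 9.8
tcp_pos: [0.352, 0.4227, 0.72]
ee_rot: [[0.965, -0.028, 0.259], [-0.007, -0.997, -0.082], [0.261, 0.078, -0.962]]
wrist_force: [0.5, 1.3, -1.0]
gripper_width: 0.006
```

Call:
carry_out(steps=[[[122,-105,-88],0]])

```text
time_s: 9.9
tcp_pos: [0.3652, 0.4245, 0.7212]
ee_rot: [[0.959, -0.027, 0.281], [-0.009, -0.998, -0.065], [0.282, 0.06, -0.958]]
wrist_force: [-0.9, -1.6, 2.1]
gripper_width: 0.005
```

Call:
carry_out(steps=[[[122,-105,-88],0]])

```text
time_s: 10.0
tcp_pos: [0.3807, 0.4383, 0.7149]
ee_rot: [[0.953, -0.024, 0.301], [-0.009, -0.999, -0.051], [0.302, 0.046, -0.952]]
wrist_force: [0.8, 0.6, -0.9]
gripper_width: 0.008
```

```bash
python3 st.py
```

```text
10.0 [  73.187   31.325   80.585   24.956 -134.146   34.183] [-6.874  7.792 -0.07   2.312 23.57   3.967] [0.381 0.438 0.715] [[0.9533591343694435, -0.023576896122247063, 0.3009160861163559], [-0.008653631849842195, -0.9986698364252874, -0.05082983838354379], [0.30171422831903827, 0.04585507369452765, -0.9522950365544897]] 0.007876814561447053 [ 0.784  0.591 -0.909] [ 0.154  0.626 -0.02 ]
```

Call:
carry_out(steps=[[[122,-105,-88],0]])

```text
time_s: 10.1
tcp_pos: [0.394, 0.4491, 0.7111]
ee_rot: [[0.947, -0.02, 0.322], [-0.009, -0.999, -0.036], [0.322, 0.031, -0.946]]
wrist_force: [0.6, 1.0, -0.8]
gripper_width: 0.003
```

Call:
carry_out(steps=[[[122,-105,-88],0]])

```text
time_s: 10.2
tcp_pos: [0.406, 0.4589, 0.7086]
ee_rot: [[0.939, -0.016, 0.343], [-0.01, -1.0, -0.021], [0.343, 0.017, -0.939]]
wrist_force: [0.2, -0.3, -0.4]
gripper_width: 0.009
```

Call:
carry_out(steps=[[[122,-105,-88],0]])

```text
time_s: 10.3
tcp_pos: [0.4167, 0.468, 0.7072]
ee_rot: [[0.931, -0.012, 0.365], [-0.011, -1.0, -0.006], [0.365, 0.002, -0.931]]
wrist_force: [0.0, -0.8, 1.1]
gripper_width: 0.003
```

Call:
carry_out(steps=[[[122,-85,-88],0]])

```text
time_s: 10.4
tcp_pos: [0.4276, 0.4732, 0.7081]
ee_rot: [[0.922, -0.007, 0.387], [-0.011, -1.0, 0.009], [0.387, -0.013, -0.922]]
wrist_force: [0.0, -0.4, 0.2]
gripper_width: 0.004
```

```bash
python3 st.py
```

```text
10.4 [  71.392   33.363   80.571   26.694 -125.96    36.041] [-5.009  1.865  0.343  5.408 18.588  5.907] [0.428 0.473 0.708] [[0.9222013128413454, -0.007078809504539007, 0.38664535306880016], [-0.01137446410810274, -0.9998963805187904, 0.008823252896515088], [0.3865428309514383, -0.012534699095743196, -0.9221862724843755]] 0.004194708146424414 [ 0.017 -0.377  0.181] [-0.061  0.822  0.029]
```

```bash
cat >> h.py <<'E'
H=np.array([.549,.002,.1]);ux=np.array([1,-.026,0]);uy=np.array([.026,1,0]);ez=np.array([0,0,1.])
n=-.545*ux+.839*ez; dn=-.839*ux-.545*ez
def wp(th,rho,back):
    t=np.radians(th);return H+rho*(np.cos(t)*dn-np.sin(t)*uy)-back*r.sense()['ee_rot'][:,2]
def show(ps): print([(tool(p).round(1)).tolist() for p in ps])
E
python3 - <<'E'
from h import *
np.set_printoptions(precision=4,suppress=True)
b=tri(ray('top',(299,214)),ray('side',(282,235)));print('ball',b,'expect',H+.079*dn)
show([wp(-29,.058,.30),wp(-29,.058,.10),wp(-29,.058,-.02)])
E
```

```text
ball [0.4782 0.0063 0.0729] expect [0.4827 0.0037 0.0569]
[[-16.7, 44.9, 31.3], [-16.7, 44.9, 51.3], [-16.7, 44.9, 63.3]]
```

Call:
carry_out(steps=[[[-1.7,4,2],0],[[-3.4,8.5,4.5],0],[[-5,13,7],0],[[-7,17.5,9.5],0],[[-8.5,22,12],0],[[-10,26,15],0],[[-11.7,30,18],0],[[-13.3,34,21],0],[[-15,38,24.5],0],[[-16,42,28],0],[[-16.7,44.9,31],0],[[-16.7,44.9,35.5],0],[[-16.7,44.9,40],0],[[-16.7,44.9,44.5],0],[[-16.7,44.9,49],0],[[-16.7,44.9,53],0],[[-16.7,44.9,55],0],[[-16.7,44.9,55],0]])

```text
time_s: 12.2
tcp_pos: [0.4825, 0.0304, 0.1276]
ee_rot: [[0.924, -0.008, 0.383], [-0.012, -1.0, 0.009], [0.383, -0.013, -0.924]]
wrist_force: [1.9, -1.0, 1.4]
gripper_width: 0.006
```

Run:
```python
from h import *
np.set_printoptions(precision=3,suppress=True)
s=r.sense();print(s['time_s'],s['joints'],s['tcp_pos'],s['ee_rot'].tolist(),s['wrist_force'])
show([wp(-29,.058,.0),wp(-29,.058,-.02)])
t=save('top','t1.png');q=save('side','s1.png')
def c(im,cx,cy,w,h): return cv2.resize(im[cy-h//2:cy-h//2+h,cx-w//2:cx-w//2+w],(400,400),interpolation=cv2.INTER_CUBIC)
cv2.imwrite('pics/c2.png',np.hstack([c(t,300,200,140,140),c(q,290,225,140,140)])[:,:,::-1])
```

```text
12.2 [ 22.481   4.467 -56.222  44.419 -11.36   24.552] [0.483 0.03  0.128] [[0.9237818901170963, -0.007781356837431521, 0.3828400057170793], [-0.012244538440204625, -0.9998824991126185, 0.009222757000518528], [0.3827232561134365, -0.013207515060480665, -0.9237686240481737]] [ 1.851 -1.045  1.415]
[[0.2, -0.0, 6.1], [0.2, -0.0, 8.1]]
```

View pics/c2.png

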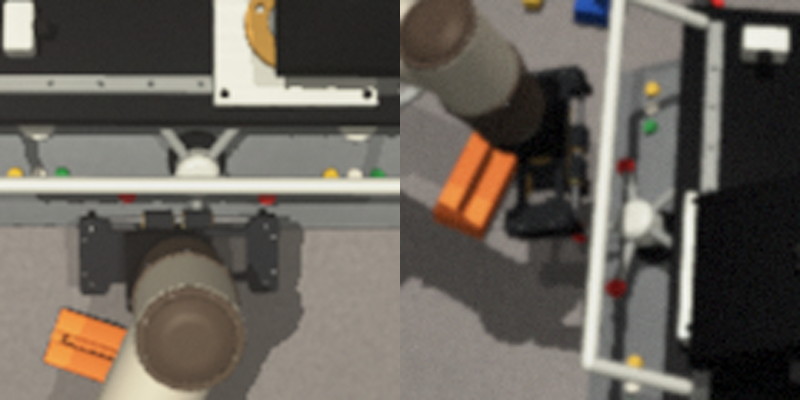

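The view shows the shut gripper in front of and below the rail, left of the lowest spoke, with clear space around it. I'll insert it between the spokes.

Call:
carry_out(steps=[[[0.2,0,2],0],[[0.2,0,4],0],[[0.2,0,6],0],[[0.2,0,8],0],[[0.2,0,8],0]])

```text
time_s: 12.8
tcp_pos: [0.5205, 0.0275, 0.0848]
ee_rot: [[0.944, -0.003, 0.331], [-0.009, -1.0, 0.017], [0.331, -0.019, -0.944]]
wrist_force: [-3.5, 9.1, -8.7]
gripper_width: 0.002
```

```bash
python3 st.py
python3 - <<'E'
from h import *
show([wp(t,.058,-.02) for t in range(-29,50,6)])
E
```

```text
12.8 [ 20.333  13.089 -51.244  38.765  -9.139  31.827] [-0.026 -0.959 -1.027  2.733 -0.057 -2.483] [0.521 0.028 0.085] [[0.9436680911073819, -0.0031576503778920125, 0.33087847175336277], [-0.009151158709082235, -0.9998210341821352, 0.016557653856956026], [0.33076697253509313, -0.018652851016844076, -0.9435281029354198]] 0.0022002682572832702 [-3.509  9.063 -8.665] [2.34  2.619 0.944]
[[-1.7, -0.3, 2.7], [-1.9, 0.2, 2.8], [-2.2, 0.8, 2.8], [-2.3, 1.4, 2.8], [-2.4, 2.0, 2.8], [-2.4, 2.6, 2.8], [-2.4, 3.2, 2.8], [-2.3, 3.8, 2.8], [-2.1, 4.4, 2.7], [-1.9, 4.9, 2.7], [-1.7, 5.5, 2.6], [-1.3, 6.0, 2.5], [-1.0, 6.4, 2.4], [-0.6, 6.9, 2.3]]
```

Call:
carry_out(steps=[[[-1,-0.3,-0.3],0],[[-2,-0.3,0],0],[[-2,-0.3,0.5],0]])

```text
time_s: 13.1
tcp_pos: [0.5047, 0.03, 0.0832]
ee_rot: [[0.947, -0.003, 0.321], [-0.009, -1.0, 0.02], [0.321, -0.022, -0.947]]
wrist_force: [-0.5, 0.3, 0.2]
gripper_width: 0.009
```

```bash
python3 st.py
python3 - <<'E'
from h import *
show([wp(t,.058,-.02) for t in range(-29,50,6)])
E
```

```text
13.1 [ 21.433  12.084 -52.656  37.866  -9.282  31.606] [-0.715  6.872  6.135 -8.117  0.671  8.594] [0.505 0.03  0.083] [[0.9470789464957181, -0.0026542047824332764, 0.3209897573156087], [-0.009460695556269754, -0.9997622191169679, 0.01964689456140952], [0.32086128520616514, -0.021643946573776027, -0.9468788598509101]] 0.009382498882765516 [-0.46   0.258  0.204] [-0.087  0.649 -0.052]
[[-0.1, -0.1, 3.1], [-0.4, 0.4, 3.2], [-0.6, 1.0, 3.2], [-0.7, 1.6, 3.2], [-0.8, 2.2, 3.2], [-0.9, 2.8, 3.2], [-0.8, 3.4, 3.2], [-0.7, 4.0, 3.1], [-0.6, 4.6, 3.1], [-0.4, 5.2, 3.0], [-0.1, 5.7, 2.9], [0.2, 6.2, 2.8], [0.6, 6.7, 2.7], [1.0, 7.1, 2.6]]
```

Call:
carry_out(steps=[[[-0.5,0,1],0],[[-0.7,0,1.8],0]])

```text
time_s: 13.3
tcp_pos: [0.5068, 0.0294, 0.0736]
ee_rot: [[0.952, -0.002, 0.308], [-0.01, -1.0, 0.024], [0.307, -0.026, -0.951]]
wrist_force: [-0.3, -0.1, 0.3]
gripper_width: 0.005
```

Call:
carry_out(steps=[[[-0.3,0,1],0],[[-0.4,0,1.5],0]])

```text
time_s: 13.5
tcp_pos: [0.5103, 0.029, 0.0645]
ee_rot: [[0.955, -0.002, 0.296], [-0.01, -1.0, 0.027], [0.296, -0.029, -0.955]]
wrist_force: [-0.9, -0.7, -0.4]
gripper_width: 0.006
```

```bash
python3 st.py
python3 - <<'E'
from h import *
show([wp(t,.058,-.02) for t in range(-29,50,6)])
E
```

```text
13.5 [ 21.699  15.012 -50.503  31.662  -9.21   37.325] [ 0.249  4.749  3.608 -9.194  0.175  8.837] [0.51  0.029 0.065] [[0.9551851985926045, -0.0016853145480016343, 0.2960040474461131], [-0.010245245646648658, -0.9995728787611293, 0.027369599683378945], [0.29583149144613774, -0.029175670687456134, -0.954794485168767]] 0.005794500931704633 [-0.929 -0.66  -0.366] [-0.099  0.596  0.048]
[[-0.1, -0.2, 1.2], [-0.3, 0.3, 1.2], [-0.5, 0.9, 1.3], [-0.7, 1.5, 1.3], [-0.8, 2.1, 1.3], [-0.8, 2.7, 1.3], [-0.8, 3.3, 1.2], [-0.7, 3.9, 1.2], [-0.5, 4.4, 1.1], [-0.3, 5.0, 1.0], [-0.1, 5.5, 0.9], [0.3, 6.1, 0.8], [0.6, 6.5, 0.7], [1.0, 6.9, 0.6]]
```

Call:
carry_out(steps=[[[-0.2,0,0.6],0],[[-0.3,0.2,1.0],0],[[-0.4,0.8,1.0],0],[[-0.6,1.4,1.0],0],[[-0.7,2.0,1.0],0],[[-0.7,2.6,1.0],0],[[-0.7,3.0,1.0],0]])

```text
time_s: 14.2
tcp_pos: [0.5114, 0.001, 0.058]
ee_rot: [[0.955, 0.005, 0.297], [-0.005, -0.999, 0.034], [0.297, -0.034, -0.954]]
wrist_force: [0.4, 14.3, 5.6]
gripper_width: 0.003
```

```bash
python3 st.py
python3 - <<'E'
from h import *
show([wp(t,.058,-.02) for t in range(-5,55,5)])
r.capture('top');print(r.place_of('top','carriage_top'))
E
```

```text
14.2 [ 19.025  15.938 -48.738  24.123  -9.138  47.686] [-3.841  0.07   2.134 -6.168  0.007 10.52 ] [0.511 0.001 0.058] [[0.9550027042333169, 0.00519910693644192, 0.2965515203031591], [-0.00499303497059568, -0.9994228500561964, 0.03360113669702199], [0.2965550615127551, -0.033569868522426334, -0.9544255651534871]] 0.0030310527389095124 [ 0.387 14.258  5.602] [ 3.692 -0.079  1.328]
[[-0.7, -0.8, 0.7], [-0.8, -0.3, 0.7], [-0.7, 0.2, 0.7], [-0.7, 0.7, 0.6], [-0.6, 1.2, 0.6], [-0.5, 1.7, 0.5], [-0.3, 2.2, 0.4], [-0.1, 2.6, 0.4], [0.2, 3.1, 0.3], [0.5, 3.5, 0.2], [0.8, 3.8, 0.1], [1.2, 4.2, -0.1]]
[{'centre': [0.6689, -0.0666, 0.1921], 'confidence': 0.89}, {'centre': [0.4979, 0.401, 0.1], 'confidence': 0.33}]
```

Call:
carry_out(steps=[[[-0.1,0.5,0.2],0],[[-0.1,1.0,0.2],0],[[-0.1,1.5,0.2],0],[[0,2.0,0.2],0],[[0.1,2.5,0.2],0],[[0.3,3.0,0.2],0],[[0.5,3.5,0.2],0],[[0.8,4.0,0.1],0],[[1.1,4.4,0],0]])

```text
time_s: 15.2
tcp_pos: [0.5125, -0.0448, 0.0547]
ee_rot: [[0.96, 0.001, 0.28], [-0.008, -0.999, 0.031], [0.28, -0.032, -0.959]]
wrist_force: [-27.4, 30.3, -9.7]
gripper_width: 0.009
```

```bash
python3 st.py
python3 - <<'E'
from h import *
r.capture('top');c=r.place_of('top','carriage_top')[0];print(c)
show([wp(-40,.058,.04),wp(-40,.058,-.015)])
E
```

```text
15.2 [ 14.265  17.086 -42.764   9.252 -14.088  66.87 ] [ -3.736   0.874   7.062 -15.649  -5.8    19.276] [ 0.513 -0.045  0.055] [[0.9598701194353458, 0.0009683457816551538, 0.2804432493778761], [-0.008026037142328475, -0.9994895828296717, 0.030921781041183455], [0.2803300493043234, -0.031931741596976516, -0.9593724132658908]] 0.008866003846666195 [-27.412  30.339  -9.724] [6.145 3.834 2.554]
{'centre': [0.6698, -0.0267, 0.193], 'confidence': 0.93}
[[0.5, -8.6, -5.7], [0.5, -8.6, -0.2]]
```

Call:
carry_out(steps=[[[-0.8,-0.5,-0.5],0],[[-1.2,-0.8,-2],0],[[-1.2,-0.8,-4],0],[[-1.2,-1.5,-6],0],[[-1.2,-4.5,-6.5],0],[[-1.2,-8,-6.5],0],[[-1.2,-8.8,-6.5],0]])

```text
time_s: 16.0
tcp_pos: [0.4834, 0.0428, 0.1175]
ee_rot: [[0.959, 0.0, 0.284], [-0.01, -0.999, 0.034], [0.284, -0.035, -0.958]]
wrist_force: [1.3, -0.0, -0.5]
gripper_width: 0.002
```

```bash
python3 st.py
python3 - <<'E'
from h import *
show([wp(-35,.074,.03),wp(-35,.074,-.015)])
E
```

```text
16.0 [ 27.502   7.78  -44.773  15.356 -22.564  48.783] [  8.568   0.873  -1.903   4.631  -1.013 -13.427] [0.483 0.043 0.118] [[0.9587063472622481, 0.00010143349428167047, 0.2843978365429735], [-0.009832180811468128, -0.9993903275478705, 0.03350076751733551], [0.28422784511649846, -0.034913649408307434, -0.9581208531001848]] 0.0016085170972219474 [ 1.317 -0.013 -0.538] [-0.207  0.541 -0.004]
[[0.1, -0.1, 2.3], [0.1, -0.1, 6.8]]
```

Call:
carry_out(steps=[[[0.1,0,2],0],[[0.1,0,4],0],[[0.1,0,5.5],0],[[0.1,0,6.8],0],[[0.1,0,6.8],0]])

```text
time_s: 16.5
tcp_pos: [0.5038, 0.0434, 0.0542]
ee_rot: [[0.961, -0.001, 0.276], [-0.01, -0.999, 0.033], [0.275, -0.035, -0.961]]
wrist_force: [-0.8, -0.5, 0.4]
gripper_width: 0.003
```

```bash
python3 st.py
python3 - <<'E'
from h import *
show([wp(t,.074,-.016) for t in range(-35,51,5)])
E
```

```text
16.5 [ 23.701  16.005 -50.546  30.204  -9.224  36.719] [ 0.74  -1.859  1.043 -1.621  0.185  0.783] [0.504 0.043 0.054] [[0.9612464217643708, -0.0008542504350096573, 0.2756892941363284], [-0.010339355743849947, -0.9994034042255763, 0.032953502774838474], [0.27549666852431237, -0.034526886313762085, -0.9606817786101085]] 0.0033936629463635383 [-0.803 -0.517  0.442] [-0.161  0.557 -0.033]
[[-0.1, -0.3, 0.3], [-0.4, 0.3, 0.3], [-0.7, 0.8, 0.4], [-1.0, 1.4, 0.4], [-1.2, 2.0, 0.5], [-1.3, 2.7, 0.5], [-1.4, 3.3, 0.5], [-1.4, 4.0, 0.5], [-1.4, 4.6, 0.4], [-1.3, 5.2, 0.4], [-1.2, 5.9, 0.3], [-1.0, 6.5, 0.2], [-0.8, 7.1, 0.1], [-0.5, 7.7, 0.0], [-0.2, 8.2, -0.1], [0.2, 8.7, -0.2], [0.6, 9.2, -0.4], [1.0, 9.6, -0.5]]
```

Call:
carry_out(steps=[[[-0.2,0.3,0.2],0],[[-0.4,0.9,0.2],0],[[-0.6,1.5,0.3],0],[[-0.7,2.1,0.3],0],[[-0.8,2.7,0.3],0],[[-0.9,3.3,0.3],0],[[-0.9,3.9,0.3],0],[[-0.9,4.5,0.3],0]])

```text
time_s: 17.3
tcp_pos: [0.5003, 0.0008, 0.0515]
ee_rot: [[0.959, 0.005, 0.283], [-0.006, -0.999, 0.038], [0.283, -0.038, -0.958]]
wrist_force: [-0.0, 10.6, 6.7]
gripper_width: 0.003
```

```bash
python3 st.py
python3 - <<'E'
from h import *
show([wp(t,.074,-.016) for t in range(0,51,5)])
r.capture('top');c=r.place_of('top','carriage_top')[0];print(c)
E
```

```text
17.3 [ 19.523  16.027 -49.247  21.778  -9.136  49.387] [-6.385  0.705  2.295 -9.431 -0.027 15.545] [0.5   0.001 0.051] [[0.9592003037101405, 0.004705607597490079, 0.28268822865395815], [-0.006217016897626938, -0.999268670001535, 0.03772895246700806], [0.2826590279175047, -0.037947100159321505, -0.9584695569115534]] 0.0030570518589730007 [-0.043 10.568  6.664] [2.646 0.11  0.979]
[[-1.1, -0.3, 0.4], [-1.0, 0.3, 0.4], [-1.0, 1.0, 0.4], [-0.8, 1.6, 0.3], [-0.7, 2.2, 0.2], [-0.4, 2.8, 0.1], [-0.2, 3.4, -0.0], [0.2, 3.9, -0.1], [0.5, 4.4, -0.3], [0.9, 4.9, -0.4], [1.4, 5.4, -0.6]]
{'centre': [0.6738, 0.0055, 0.191], 'confidence': 0.96}
```

Call:
carry_out(steps=[[[-0.3,0.6,0.2],0],[[-0.4,1.2,0.2],0],[[-0.4,1.8,0.2],0],[[-0.3,2.4,0.1],0],[[-0.2,3.0,0],0],[[0,3.6,0],0],[[0.2,4.1,-0.1],0],[[0.3,4.4,-0.2],0]])

```text
time_s: 18.2
tcp_pos: [0.507, -0.0414, 0.0553]
ee_rot: [[0.956, 0.007, 0.294], [-0.006, -0.999, 0.042], [0.294, -0.042, -0.955]]
wrist_force: [3.1, 17.0, 4.9]
gripper_width: 0.005
```

```bash
python3 st.py
python3 - <<'E'
from h import *
r.capture('top');c=r.place_of('top','carriage_top')[0];print(c)
show([wp(-35,.074,.03),wp(-35,.074,-.015)])
E
```

```text
18.2 [ 14.637  16.431 -43.968   8.863 -12.542  67.014] [-3.403 -0.029  5.708 -8.307 -3.455 12.193] [ 0.507 -0.041  0.055] [[0.955636403450626, 0.006650326131578482, 0.2944738317105539], [-0.006090641193255541, -0.9990851761526827, 0.042328653201088404], [0.294485939375392, -0.042244336357749046, -0.9547216597290994]] 0.004709727575287351 [ 3.149 17.021  4.902] [ 4.361 -0.633  1.537]
{'centre': [0.6737, 0.0408, 0.1895], 'confidence': 0.84}
[[-0.5, -8.8, -4.0], [-0.5, -8.8, 0.5]]
```

Call:
carry_out(steps=[[[-0.3,-0.5,-0.5],0],[[-0.6,-0.8,-2],0],[[-0.6,-0.8,-4],0],[[-0.6,-1.5,-6],0],[[-0.6,-4.5,-6.5],0],[[-0.6,-8,-6.5],0],[[-0.5,-9.3,-6.3],0],[[-0.5,-9.3,-6],0]])

```text
time_s: 19.1
tcp_pos: [0.4833, 0.0496, 0.1152]
ee_rot: [[0.956, 0.008, 0.294], [-0.005, -0.999, 0.043], [0.294, -0.042, -0.955]]
wrist_force: [0.4, 0.8, 0.7]
gripper_width: 0.008
```

```bash
python3 st.py
python3 - <<'E'
from h import *
show([wp(-40,.074,.03),wp(-40,.074,-.015)])
E
```

```text
19.1 [ 28.152   7.823 -45.74   16.478 -20.915  47.339] [-2.978  4.189 -2.584  1.971  5.654 -1.178] [0.483 0.05  0.115] [[0.9557348866268077, 0.008139494538794676, 0.29411660121981525], [-0.004582921705458216, -0.9990841985486641, 0.04254128628773767], [0.2941935133769686, -0.04200610478283546, -0.9548223205643491]] 0.007555842706530644 [0.374 0.759 0.686] [-0.185  0.575 -0.069]
[[0.5, 0.1, 2.0], [0.5, 0.1, 6.5]]
```

Call:
carry_out(steps=[[[0.4,-0.6,0],0],[[0.4,-0.6,2],0],[[0.4,-0.6,4],0],[[0.4,-0.6,5.5],0],[[0.4,-0.6,6.5],0],[[0.4,-0.6,6.5],0]])

```text
time_s: 19.7
tcp_pos: [0.5076, 0.0567, 0.0581]
ee_rot: [[0.959, 0.006, 0.284], [-0.006, -0.999, 0.043], [0.284, -0.043, -0.958]]
wrist_force: [0.3, 0.4, 1.0]
gripper_width: 0.007
```

```bash
python3 st.py
python3 - <<'E'
from h import *
show([wp(t,.072,-.016) for t in range(-40,51,5)])
E
```

```text
19.7 [ 24.957  15.842 -50.112  30.273  -9.223  35.748] [ 0.632 -1.751  0.21   0.934  0.293 -1.238] [0.508 0.057 0.058] [[0.9587598952658387, 0.006246373380909607, 0.28414863372788607], [-0.006271734213074078, -0.9990500567796519, 0.04312365242572715], [0.2841480750943047, -0.04312733319091999, -0.9578099522097483]] 0.007134644037255224 [0.254 0.369 1.015] [-0.134  0.575  0.018]
[[-0.0, 0.7, 0.3], [-0.4, 1.2, 0.4], [-0.7, 1.7, 0.5], [-1.0, 2.2, 0.5], [-1.3, 2.8, 0.6], [-1.4, 3.4, 0.6], [-1.6, 4.0, 0.6], [-1.7, 4.7, 0.6], [-1.7, 5.3, 0.6], [-1.7, 5.9, 0.5], [-1.6, 6.5, 0.5], [-1.5, 7.1, 0.4], [-1.3, 7.7, 0.3], [-1.1, 8.3, 0.2], [-0.9, 8.9, 0.1], [-0.5, 9.4, -0.0], [-0.2, 9.9, -0.1], [0.2, 10.4, -0.3], [0.6, 10.8, -0.4]]
```

Call:
carry_out(steps=[[[-0.1,0.6,0.2],0],[[-0.4,1.2,0.3],0],[[-0.6,1.8,0.3],0],[[-0.8,2.4,0.4],0],[[-1.0,3.0,0.4],0],[[-1.1,3.6,0.4],0],[[-1.2,4.2,0.4],0],[[-1.2,4.8,0.4],0],[[-1.2,5.4,0.4],0]])

```text
time_s: 20.6
tcp_pos: [0.5026, 0.009, 0.0537]
ee_rot: [[0.957, 0.022, 0.291], [0.007, -0.999, 0.05], [0.291, -0.046, -0.956]]
wrist_force: [-32.2, 82.6, 16.5]
gripper_width: 0.001
```

```bash
python3 st.py
python3 - <<'E'
from h import *
show([wp(t,.074,-.016) for t in range(0,51,5)])
r.capture('top');c=r.place_of('top','carriage_top')[0];print(c)
E
```

```text
20.6 [ 20.408  15.901 -48.621  19.927  -9.135  51.204] [-1.178  0.233  2.313 -8.842  0.032 15.982] [0.503 0.009 0.054] [[0.9565892605162555, 0.021611106401896066, 0.290637139307848], [0.0072483354948163214, -0.9987025878627753, 0.05040439096695915], [0.2913493578120914, -0.04610966358889874, -0.9555048145489381]] 0.0013279398433477577 [-32.24   82.621  16.461] [22.417  7.911  7.686]
[[-1.3, 0.5, 0.5], [-1.3, 1.1, 0.5], [-1.3, 1.8, 0.4], [-1.2, 2.4, 0.4], [-1.0, 3.0, 0.3], [-0.8, 3.6, 0.2], [-0.5, 4.2, 0.1], [-0.2, 4.7, -0.1], [0.2, 5.3, -0.2], [0.6, 5.7, -0.4], [1.0, 6.2, -0.5]]
{'centre': [0.6757, 0.0691, 0.1906], 'confidence': 0.95}
```

Call:
carry_out(steps=[[[-0.2,-0.8,0],0],[[-0.2,-1.2,0],0]])

```text
time_s: 20.9
tcp_pos: [0.5014, 0.0231, 0.0563]
ee_rot: [[0.957, 0.025, 0.29], [0.01, -0.998, 0.054], [0.291, -0.049, -0.956]]
wrist_force: [-0.2, 1.1, -0.0]
gripper_width: 0.004
```

```bash
python3 st.py
python3 - <<'E'
from h import *
t=save('top','t2.png');q=save('side','s2.png')
print(r.place_of('top','carriage_top')[:1],r.place_of('top','ring_top')[:1]);print(r.place_of('side','carriage_top')[:1],r.place_of('side','ring_top')[:1])
def c(im,cx,cy,w,h): return cv2.resize(im[cy-h//2:cy-h//2+h,cx-w//2:cx-w//2+w],(400,400),interpolation=cv2.INTER_CUBIC)
cv2.imwrite('pics/c3.png',np.hstack([c(t,300,170,190,190),c(q,310,215,160,160)])[:,:,::-1])
E
```

```text
20.9 [ 22.025  15.493 -49.118  21.603  -9.198  48.163] [  2.279   0.16   -2.355   5.906  -0.546 -10.355] [0.501 0.023 0.056] [[0.9567058696177299, 0.025335064689430895, 0.2899517434611583], [0.010133474045503858, -0.9984997731600249, 0.05380999631246884], [0.2908800298108348, -0.048542120849435086, -0.9555273260146391]] 0.0044658438156998555 [-0.16   1.105 -0.025] [-0.17   0.626  0.035]
[{'centre': [0.675, 0.0697, 0.1912], 'confidence': 0.9}] []
[{'centre': [0.6701, 0.0682, 0.1977], 'confidence': 0.78}] [{'centre': [0.673, 0.0709, 0.2278], 'confidence': 0.82}]
```

View pics/c3.png

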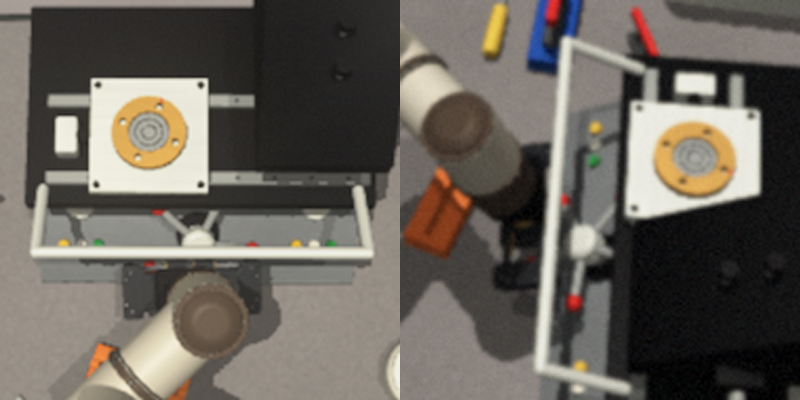

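Run:
```python
from h import *
np.set_printoptions(precision=4,suppress=True)
t=cv2.imread('pics/t2.png')
for row in (95,110,130):
    print(row,t[row,315:335].sum(1))
print(atz('top',(326,104),.262),atz('top',(331,104),.262))
# stop block & carriage left edge
print('car edge',atz('top',(205+90/2.105,75+135/2.105),.219),'block',atz('top',(205+77/2.105,75+135/2.105),.2),atz('top',(205+77/2.105,75+135/2.105),.215))
print('balls proj', [proj('top',H+.079*(np.cos(a)*dn-np.sin(a)*uy)).round() for a in np.radians([8,15,22,48])])
```

```text
95 [107 104 109 112 106 101 104 101  97  93  86  81  83  74  80  91  98  95
 102  96]
110 [111 112 111 105 114 106 110 109 100 106  97  85  81  80  87  98  98 100
  91 105]
130 [118 122 119 119 115 118 118 114 114 110 103  96  83  98 104 110 101  98
  97  96]
[ 0.7547 -0.0714  0.262 ] [ 0.7543 -0.0852  0.262 ]
car edge [0.6735 0.1499 0.219 ] block [0.6804 0.1694 0.2   ] [0.6753 0.1679 0.215 ]
balls proj [array([303., 213.]), array([306., 212.]), array([309., 211.]), array([318., 205.])]
```

Carriage checks:
- It moved 162 mm, then the wheel locked solid at 82 N.
- The ring centre now sits about 0.135–0.14 m left of the head's edge, which matches "fully out".

Next I'll retract and take the lean out near the inner reach limit.

Call:
carry_out(steps=[[[0,-0.3,-3],0],[[0,-0.3,-6],0],[[-0.5,-0.3,-9],0],[[-3,2,-10.4],0],[[-6,5,-10.4],0],[[-9,8,-10.4],0],[[-11.8,10.6,-10.4],0],[[-11.8,10.6,-10.4],0]])

```text
time_s: 22.0
tcp_pos: [0.3546, -0.0941, 0.1133]
ee_rot: [[0.959, 0.014, 0.282], [-0.0, -0.999, 0.05], [0.283, -0.048, -0.958]]
wrist_force: [0.6, 0.4, 0.9]
gripper_width: 0.005
```

```bash
python3 st.py
```

```text
22.0 [ 11.273  -3.676 -52.8     0.841 -24.229  78.417] [ 2.446  1.309  4.567  4.118  1.73  -3.9  ] [ 0.355 -0.094  0.113] [[0.9592646186052391, 0.014021425605798723, 0.2821609312362819], [-0.00013854333008897398, -0.9987441162773081, 0.050101606832561256], [0.28250906586849645, -0.04809979028478099, -0.9580579512099826]] 0.0048678064928828705 [0.558 0.447 0.894] [-0.12   0.616 -0.031]
```

Call:
carry_out(steps=[[[-3.3,0.6,-3.7],0],[[-100,18,-112],0]])

```text
time_s: 22.2
tcp_pos: [0.2724, -0.1098, 0.162]
ee_rot: [[0.962, 0.012, 0.274], [-0.002, -0.999, 0.048], [0.274, -0.046, -0.961]]
wrist_force: [0.6, 0.5, 1.4]
gripper_width: 0.006
```

Call:
carry_out(steps=[[[-133,24,-150],0]])

```text
time_s: 22.3
tcp_pos: [0.2301, -0.1174, 0.1895]
ee_rot: [[0.963, 0.009, 0.27], [-0.003, -0.999, 0.046], [0.27, -0.046, -0.962]]
wrist_force: [0.7, 0.6, 0.8]
gripper_width: 0.008
```

Call:
carry_out(steps=[[[-133,24,-150],0]])

```text
time_s: 22.4
tcp_pos: [0.1886, -0.125, 0.2169]
ee_rot: [[0.963, 0.007, 0.269], [-0.005, -0.999, 0.045], [0.269, -0.045, -0.962]]
wrist_force: [1.6, 0.3, 0.7]
gripper_width: 0.008
```

Call:
carry_out(steps=[[[-133,24,-150],0]])

```text
time_s: 22.5
tcp_pos: [0.1466, -0.1332, 0.244]
ee_rot: [[0.963, -0.001, 0.269], [-0.013, -0.999, 0.043], [0.268, -0.045, -0.962]]
wrist_force: [0.6, 3.0, 2.0]
gripper_width: 0.008
```

Call:
carry_out(steps=[[[-133,24,-150],0]])

```text
time_s: 22.6
tcp_pos: [0.1123, -0.1371, 0.271]
ee_rot: [[0.957, 0.064, 0.284], [0.046, -0.997, 0.069], [0.287, -0.053, -0.956]]
wrist_force: [1.7, -2.2, -1.1]
gripper_width: 0.004
```

```bash
python3 st.py
```

```text
22.6 [ 12.842 -49.647 -44.429  -0.226 -78.251  80.39 ] [-144.716   -5.3     51.069  -34.564  -59.567  126.973] [ 0.112 -0.137  0.271] [[0.9567973893412074, 0.06378447481981277, 0.28367286885039006], [0.04609069856279166, -0.9965773552475323, 0.0686237751353549], [0.2870790888515634, -0.052584368207619955, -0.9564624827793098]] 0.00399872786891378 [ 1.736 -2.164 -1.055] [-0.489  0.371 -0.098]
```

Call:
carry_out(steps=[[[3,0,1],0],[[7,0,2],0],[[12,0,3],0],[[17,0,4],0],[[22,0,5],0],[[27,0,4],0],[[27,0,4],0]])

```text
time_s: 23.3
tcp_pos: [0.3875, -0.1223, 0.3116]
ee_rot: [[0.956, 0.063, 0.285], [0.046, -0.997, 0.067], [0.288, -0.051, -0.956]]
wrist_force: [-0.6, -0.0, 0.3]
gripper_width: 0.008
```

```bash
python3 st.py
```

```text
23.3 [  3.239 -11.856 -25.524  -3.374 -59.592  91.251] [-0.319 -1.638 -1.775 -2.114 -3.718  0.018] [ 0.387 -0.122  0.312] [[0.9564109687846459, 0.06341224273861162, 0.28505604055917527], [0.04612187945542762, -0.9966882792616955, 0.06697198084169166], [0.2883588580638955, -0.05090541673751731, -0.9561682945605683]] 0.007766535655119621 [-0.642 -0.006  0.262] [-0.178  0.649  0.045]
```

```bash
cat > kin.py <<'E'
import numpy as np
from scipy.optimize import least_squares
D=np.array([[22.04,.453,-68.41,.251,.572,.223],[1.392,8.741,-97.33,.450,.0988,.473],[-3.676,-52.8,-24.229,.3546,-.0941,.1133],[-11.856,-25.524,-59.592,.3875,-.1223,.3116],[19.3,80.654,-150.291,.3993,-.1428,.7593]])
def fk(p,j2,j3,j5):
    a,b,c,L,z0,r0=p;j2,j3,j5=np.radians([j2,j3,j5]);f=j2-j3;P=f-j5
    return np.array([r0+a*np.sin(j2)+b*np.cos(f)+c*np.sin(f)+L*np.cos(P),z0+a*np.cos(j2)-b*np.sin(f)+c*np.cos(f)-L*np.sin(P)])
def res(p):
    o=[]
    for j2,j3,j5,x,y,z in D: o+=list(fk(p[:6],j2,j3,j5)-[np.sqrt(x*x+y*y-p[6]**2),z])
    return o
s=least_squares(res,[.4,.4,0,.25,.3,0,.16]);P=s.x[:6];off=s.x[6]
if __name__=='__main__':
    print(s.x.round(4),np.abs(s.fun).max())
    for lean in (0,8,16):
        for j3 in (-61,-50,-40,-30,-20,-10):
            j2=90-lean+j3-9.14
            rho,z=fk(P,j2,j3,-9.14);print(lean,j2,j3,'x at y=-off',rho.round(3),'r',np.hypot(rho,off).round(3),'z',z.round(3))
E
python3 kin.py
```

```text
[ 0.5735  0.4232  0.0052  0.2698  0.1112 -0.0241  0.212 ] 0.007512633285561787
0 19.86 -61 x at y=-off 0.243 r 0.323 z -0.036
0 30.86 -50 x at y=-off 0.342 r 0.403 z -0.083
0 40.86 -40 x at y=-off 0.423 r 0.474 z -0.142
0 50.86 -30 x at y=-off 0.493 r 0.537 z -0.214
0 60.86 -20 x at y=-off 0.549 r 0.589 z -0.296
0 70.86 -10 x at y=-off 0.59 r 0.627 z -0.388
8 11.86 -61 x at y=-off 0.261 r 0.336 z 0.002
8 22.86 -50 x at y=-off 0.366 r 0.423 z -0.03
8 32.86 -40 x at y=-off 0.454 r 0.501 z -0.077
8 42.86 -30 x at y=-off 0.533 r 0.574 z -0.138
8 52.86 -20 x at y=-off 0.6 r 0.637 z -0.213
8 62.86 -10 x at y=-off 0.653 r 0.687 z -0.297
16 3.8599999999999994 -61 x at y=-off 0.273 r 0.346 z 0.043
16 14.86 -50 x at y=-off 0.382 r 0.437 z 0.025
16 24.86 -40 x at y=-off 0.476 r 0.521 z -0.009
16 34.86 -30 x at y=-off 0.563 r 0.601 z -0.058
16 44.86 -20 x at y=-off 0.639 r 0.674 z -0.123
16 54.86 -10 x at y=-off 0.704 r 0.735 z -0.199
```

Run:
```python
from h import *
w=[(.40,-.18,.38),(.41,-.22,.44),(.39,-.26,.50),(.36,-.30,.55),(.33,-.34,.58),(.295,-.37,.60),(.26,-.40,.62),(.22,-.42,.63),(.18,-.44,.64),(.14,-.455,.64)]
a=np.radians(np.arange(-79,-161,-7)); w+=[(.475*np.cos(t),.475*np.sin(t),.64) for t in a]
w=[x for x in w]
show(w)
```

```text
[[2.9, 5.5, -6.6], [5.4, 9.2, -12.3], [5.0, 12.8, -18.9], [3.4, 16.3, -24.8], [1.2, 20.0, -28.8], [-1.7, 22.6, -31.9], [-4.6, 25.3, -35.0], [-8.2, 27.0, -37.2], [-11.8, 28.7, -39.4], [-15.7, 29.9, -40.7], [-20.5, 30.7, -42.2], [-26.0, 31.1, -43.9], [-31.6, 30.8, -45.5], [-37.1, 29.8, -47.1], [-42.4, 28.1, -48.6], [-47.5, 25.7, -50.0], [-52.3, 22.7, -51.3], [-56.7, 19.1, -52.5], [-60.7, 15.0, -53.4], [-64.2, 10.5, -54.3], [-67.1, 5.5, -54.9], [-69.4, 0.2, -55.3]]
```

Call:
carry_out(steps=[[[2.9,5.5,-6.6],8],[[5.4,9.2,-12.3],16],[[5.0,12.8,-18.9],24],[[3.4,16.3,-24.8],32],[[1.2,20,-28.8],40],[[-1.7,22.6,-31.9],48],[[-4.6,25.3,-35],56],[[-8.2,27,-37.2],64],[[-11.8,28.7,-39.4],72],[[-15.7,29.9,-40.7],80],[[-20.5,30.7,-42.2],88],[[-26,31.1,-43.9],88],[[-31.6,30.8,-45.5],88],[[-37.1,29.8,-47.1],88],[[-42.4,28.1,-48.6],88]])

```text
time_s: 24.8
tcp_pos: [-0.0384, -0.4596, 0.637]
ee_rot: [[0.096, -0.954, 0.285], [-0.995, -0.08, 0.068], [-0.042, -0.29, -0.956]]
wrist_force: [-0.7, -1.3, -0.2]
gripper_width: 0.004
```

```bash
python3 st.py
python3 - <<'E'
from h import *
a=np.radians(np.arange(-115,-161,-7)); show([(.475*np.cos(t),.475*np.sin(t),.64) for t in a])
E=r.sense()['ee_rot'];u=np.array([np.cos(np.radians(-155)),np.sin(np.radians(-155)),1])*1.5;print(E.T@u*100)
E
```

```text
24.8 [ -87.305   10.807   49.081  -21.908 -129.418   78.602] [-60.729   9.742  15.209  -4.004 -22.885  53.632] [-0.038 -0.46   0.637] [[0.09577079659831025, -0.9536234877864332, 0.28535976952079967], [-0.9945091892759366, -0.07951976438300319, 0.06802998984412278], [-0.04218325455254605, -0.290308199358045, -0.9560029928932465]] 0.004046436765247418 [-0.715 -1.256 -0.155] [-0.208  0.553  0.002]
[[-4.5, 15.2, -4.7], [-7.7, 19.8, -6.0], [-11.5, 24.0, -7.1], [-15.8, 27.8, -8.1], [-20.6, 31.0, -8.8], [-25.7, 33.7, -9.4], [-31.1, 35.8, -9.8]]
[  43.69750074   91.13620472 -186.50662353]
```

Call:
carry_out(steps=[[[-1,5,-2],0],[[-2,10,-3],0],[[-4.5,15.2,-4.7],0],[[-7.7,19.8,-6],0],[[-11.5,24,-7.1],0],[[-15.8,27.8,-8.1],0],[[-20.6,31,-8.8],0],[[-24,33,-9.4],0]])

```text
time_s: 25.6
tcp_pos: [-0.3789, -0.281, 0.6401]
ee_rot: [[0.095, -0.953, 0.286], [-0.995, -0.078, 0.069], [-0.043, -0.291, -0.956]]
wrist_force: [-0.8, 0.0, -0.1]
gripper_width: 0.007
```

Call:
carry_out(steps=[[[7,14,-22],0],[[45,100,-158],0],[[45,100,-158],0]])

```text
time_s: 25.9
tcp_pos: [-0.4291, -0.3015, 0.6498]
ee_rot: [[0.092, -0.955, 0.281], [-0.995, -0.076, 0.067], [-0.043, -0.286, -0.957]]
wrist_force: [-0.2, -1.8, -0.5]
gripper_width: 0.009
```

Call:
carry_out(steps=[[[45,100,-158],0]])

```text
time_s: 26.0
tcp_pos: [-0.4394, -0.3017, 0.6457]
ee_rot: [[0.088, -0.959, 0.269], [-0.995, -0.075, 0.061], [-0.038, -0.274, -0.961]]
wrist_force: [0.0, 0.1, -0.4]
gripper_width: 0.005
```

Call:
carry_out(steps=[[[45,100,-158],0]])

```text
time_s: 26.1
tcp_pos: [-0.4497, -0.3024, 0.6418]
ee_rot: [[0.085, -0.963, 0.255], [-0.996, -0.074, 0.052], [-0.031, -0.258, -0.966]]
wrist_force: [-0.8, 0.6, 1.0]
gripper_width: 0.005
```

Call:
carry_out(steps=[[[45,100,-158],0]])

```text
time_s: 26.2
tcp_pos: [-0.4597, -0.3032, 0.6384]
ee_rot: [[0.083, -0.968, 0.238], [-0.996, -0.075, 0.042], [-0.023, -0.241, -0.97]]
wrist_force: [-0.9, 0.8, 0.3]
gripper_width: 0.005
```

```bash
python3 st.py
```

```text
26.2 [-134.961   31.164   80.631  -16.106 -150.028  126.303] [-3.697  4.415  0.337 14.795 13.136 16.498] [-0.46  -0.303  0.638] [[0.08263444553252441, -0.9677165028548502, 0.23810988747616268], [-0.9963106307978471, -0.0746654247715678, 0.042310770530412614], [-0.023166255000067092, -0.24072773925341456, -0.9703161753692514]] 0.0046153286591708404 [-0.909  0.793  0.291] [-0.029  0.404 -0.034]
```

Call:
carry_out(steps=[[[-5,1.5,-0.5],0],[[-10,3.5,-0.8],0],[[-15,5,-1.1],0],[[-18.5,6.1,-1.1],0]])

```text
time_s: 26.6
tcp_pos: [-0.536, -0.1215, 0.638]
ee_rot: [[0.082, -0.968, 0.236], [-0.996, -0.075, 0.042], [-0.023, -0.238, -0.971]]
wrist_force: [-0.6, -0.4, -1.0]
gripper_width: 0.005
```

Call:
carry_out(steps=[[[19,115,-153],0]])

```text
time_s: 26.7
tcp_pos: [-0.5464, -0.1205, 0.6339]
ee_rot: [[0.075, -0.974, 0.215], [-0.997, -0.068, 0.039], [-0.024, -0.218, -0.976]]
wrist_force: [0.6, -0.5, 0.3]
gripper_width: 0.01
```

Call:
carry_out(steps=[[[19,115,-153],0]])

```text
time_s: 26.8
tcp_pos: [-0.5559, -0.1262, 0.6295]
ee_rot: [[0.072, -0.978, 0.195], [-0.997, -0.066, 0.037], [-0.023, -0.197, -0.98]]
wrist_force: [-0.0, 0.4, -0.4]
gripper_width: 0.007
```

Call:
carry_out(steps=[[[19,115,-153],0]])

```text
time_s: 26.9
tcp_pos: [-0.5643, -0.1295, 0.6265]
ee_rot: [[0.073, -0.982, 0.174], [-0.997, -0.068, 0.035], [-0.023, -0.176, -0.984]]
wrist_force: [-0.1, -0.5, -0.4]
gripper_width: 0.004
```

Call:
carry_out(steps=[[[19,115,-153],0]])

```text
time_s: 27.0
tcp_pos: [-0.572, -0.1318, 0.6246]
ee_rot: [[0.075, -0.986, 0.152], [-0.997, -0.07, 0.034], [-0.023, -0.154, -0.988]]
wrist_force: [-1.3, 0.4, -0.4]
gripper_width: 0.001
```

```bash
python3 st.py
```

```text
27.0 [-152.515   34.032   80.604   -4.035 -145.151  153.555] [ 0.943  2.32   0.178 10.108 13.859  8.314] [-0.572 -0.132  0.625] [[0.07458970681863916, -0.9855914881756977, 0.1518084123898386], [-0.9969603575259305, -0.07026618893393503, 0.033655730781985575], [-0.022503803200312648, -0.1538573401834127, -0.9878367768580024]] 0.0009742539211028027 [-1.283  0.357 -0.377] [0.006 0.252 0.048]
```

Call:
carry_out(steps=[[[5,-1,0],0],[[11,-3,0],0]])

```text
time_s: 27.2
tcp_pos: [-0.5401, -0.2269, 0.6252]
ee_rot: [[0.074, -0.986, 0.152], [-0.997, -0.069, 0.034], [-0.023, -0.154, -0.988]]
wrist_force: [-1.1, -0.7, 0.2]
gripper_width: 0.006
```

Call:
carry_out(steps=[[[40,110,-150],0]])

```text
time_s: 27.3
tcp_pos: [-0.5448, -0.2337, 0.6245]
ee_rot: [[0.083, -0.988, 0.131], [-0.996, -0.08, 0.028], [-0.017, -0.133, -0.991]]
wrist_force: [-0.2, 0.0, 0.4]
gripper_width: 0.004
```

Call:
carry_out(steps=[[[40,110,-150],0]])

```text
time_s: 27.4
tcp_pos: [-0.5525, -0.2332, 0.624]
ee_rot: [[0.087, -0.99, 0.109], [-0.996, -0.085, 0.022], [-0.012, -0.11, -0.994]]
wrist_force: [-0.5, 0.2, 0.4]
gripper_width: 0.004
```

Call:
carry_out(steps=[[[40,110,-150],0]])

```text
time_s: 27.5
tcp_pos: [-0.5588, -0.2343, 0.6244]
ee_rot: [[0.088, -0.992, 0.086], [-0.996, -0.087, 0.015], [-0.008, -0.087, -0.996]]
wrist_force: [-0.1, 0.7, 0.1]
gripper_width: 0.006
```

Call:
carry_out(steps=[[[40,110,-150],0]])

```text
time_s: 27.6
tcp_pos: [-0.5641, -0.236, 0.6256]
ee_rot: [[0.086, -0.994, 0.062], [-0.996, -0.086, 0.009], [-0.003, -0.063, -0.998]]
wrist_force: [0.8, 0.0, 0.4]
gripper_width: 0.003
```

Call:
carry_out(steps=[[[40,110,-150],0]])

```text
time_s: 27.7
tcp_pos: [-0.5684, -0.2382, 0.6278]
ee_rot: [[0.085, -0.996, 0.039], [-0.996, -0.085, 0.002], [0.002, -0.039, -0.999]]
wrist_force: [-0.0, 0.9, -1.2]
gripper_width: 0.008
```

```bash
python3 st.py
```

```text
27.7 [-142.885   33.791   80.602   -1.896 -138.619  146.35 ] [ 2.016 -1.155  0.118  8.191 12.244  3.467] [-0.568 -0.238  0.628] [[0.08483803330503724, -0.9956482577228184, 0.03856235208658449], [-0.9963935939738916, -0.08483345958393929, 0.0017578460717967092], [0.0015211813584695816, -0.03857241279122268, -0.999254649715846]] 0.00817601620894063 [-0.004  0.946 -1.17 ] [0.07  0.086 0.046]
```

Call:
carry_out(steps=[[[40,110,-150],0]])

```text
time_s: 27.8
tcp_pos: [-0.5719, -0.2404, 0.6308]
ee_rot: [[0.083, -0.996, 0.014], [-0.997, -0.083, -0.005], [0.007, -0.014, -1.0]]
wrist_force: [0.6, -0.0, -0.3]
gripper_width: 0.005
```

Call:
carry_out(steps=[[[0.7,1.9,-2.6],0]])

```text
time_s: 27.9
tcp_pos: [-0.5739, -0.2413, 0.6335]
ee_rot: [[0.082, -0.997, -0.003], [-0.997, -0.082, -0.011], [0.01, 0.004, -1.0]]
wrist_force: [0.3, 0.2, -0.2]
gripper_width: 0.009
```

```bash
python3 st.py
python3 - <<'E'
from h import *
w=[]
for i in range(31):
    f=i/30;az=np.radians(-157+f*196);rr=.58+(.40-.58)*min(1,f*6) if f<.8 else .40+(f-.8)/.2*.2
    z=.62 if f<.7 else .62-(f-.7)/.3*.27
    w.append((rr*np.cos(az),rr*np.sin(az),z))
show(w[1:])
E
```

```text
27.9 [-142.515   33.467   80.613   -0.566 -136.644  146.83 ] [ 1.223 -1.645 -0.058  5.264  7.566  1.98 ] [-0.574 -0.241  0.634] [[0.08244147522715528, -0.9965919379886272, -0.0028128808083877793], [-0.9965413093369491, -0.08240708617920023, -0.01070004357247875], [0.01043177584927071, 0.0036852793009095218, -0.9999387965116189]] 0.008696381660466448 [ 0.329  0.191 -0.175] [ 0.067 -0.095  0.029]
[[3.5, -9.8, 1.4], [7.1, -15.8, 1.4], [9.6, -21.9, 1.4], [11.2, -28.0, 1.4], [11.7, -34.0, 1.4], [14.4, -37.7, 1.4], [16.6, -41.7, 1.4], [18.4, -45.9, 1.4], [19.7, -50.2, 1.4], [20.4, -54.7, 1.4], [20.7, -59.3, 1.4], [20.4, -63.8, 1.3], [19.6, -68.3, 1.3], [18.3, -72.7, 1.3], [16.5, -76.9, 1.2], [14.3, -80.9, 1.2], [11.6, -84.5, 1.2], [8.5, -87.9, 1.1], [5.1, -90.9, 1.1], [1.3, -93.4, 1.0], [-2.7, -95.6, 1.0], [-7.0, -97.2, 3.9], [-11.4, -98.4, 6.9], [-16.0, -99.1, 9.8], [-20.7, -102.5, 12.8], [-26.1, -105.4, 15.7], [-32.2, -107.6, 18.6], [-38.8, -109.0, 21.5], [-46.0, -109.4, 24.5], [-53.4, -108.9, 27.4]]
```

Call:
carry_out(steps=[[[2,-5,0.5],0],[[4.5,-10,1.4],0],[[7.1,-15.8,1.4],2],[[9.6,-20.5,1.4],4],[[11,-25.2,1.4],6],[[11.7,-30,1.4],8],[[13,-34.5,1.4],10],[[15,-39,1.4],12],[[17,-43,1.4],12],[[18.6,-47,1.4],12],[[19.8,-51.5,1.4],12],[[20.5,-56,1.4],12],[[20.6,-60.5,1.4],12],[[20.2,-65,1.3],12],[[19.3,-69.5,1.3],12],[[18,-73.5,1.2],12],[[16,-78,1.2],12],[[13.5,-82,1.2],12],[[10.5,-86,1.1],12],[[8,-88.5,1.1],12]], gripper=0)

```text
time_s: 29.9
tcp_pos: [0.3165, -0.2465, 0.6197]
ee_rot: [[-0.125, -0.992, -0.003], [-0.992, 0.125, -0.011], [0.011, 0.001, -1.0]]
wrist_force: [-0.2, -0.1, 1.5]
gripper_width: 0.5
```

```bash
python3 st.py
python3 - <<'E'
from h import *
# holes of the ring & spanner: fresh pictures while arm is away
t=save('top','t3.png');q=save('side','s3.png')
for c in('top','side'):
    for k in('spanner_grip','spanner_foot','rest_top','ring_top','carriage_top'):
        print(c,k,[(np.round(x['centre'],4).tolist(),round(x['confidence'],2)) for x in r.place_of(c,k)[:3]])
def c(im,cx,cy,w,h): return cv2.resize(im[cy-h//2:cy-h//2+h,cx-w//2:cx-w//2+w],(400,300),interpolation=cv2.INTER_CUBIC)
u=proj('top',[.672,.07,.231]).astype(int);v=proj('side',[.672,.07,.231]).astype(int);print(u,v)
cv2.imwrite('pics/c4.png',np.vstack([np.hstack([c(t,*u,64,48),c(q,*v,64,48)]),np.hstack([c(t,174,211,64,48),c(q,292,142,64,48)])])[:,:,::-1])
E
```

```text
29.9 [ -13.923   -0.457   27.685    0.71  -118.144    7.08 ] [ 49.489  -0.616  -0.778   0.529  -0.415 -49.297] [ 0.316 -0.247  0.62 ] [[-0.12492987024831327, -0.992161940536762, -0.00268538080481137], [-0.9921063005885612, 0.12495153403484126, -0.010592566960823415], [0.01084508424214504, 0.0013408551999206804, -0.9999402913449953]] 0.5000900372804414 [-0.16  -0.103  1.498] [ 0.051 -0.08  -0.013]
top spanner_grip [([0.4938, 0.4001, 0.1016], 0.64), ([0.6747, 0.0669, 0.1911], 0.6), ([0.6243, 0.3558, 0.0634], 0.54)]
top spanner_foot [([0.4951, 0.3981, 0.0304], 0.81), ([0.628, 0.3588, 0.0089], 0.57)]
top rest_top [([0.3586, 0.0985, 0.0317], 0.71), ([0.3029, 0.5493, 0.033], 0.64), ([0.4948, 0.4019, 0.0319], 0.56)]
top ring_top [([0.6724, 0.0721, 0.2304], 0.85), ([0.5812, 0.005, 0.1941], 0.74), ([0.4974, 0.3964, 0.0309], 0.34)]
top carriage_top [([0.672, 0.0699, 0.1917], 0.79)]
side spanner_grip [([0.4892, 0.3977, 0.1018], 0.67), ([0.6199, 0.3618, 0.0612], 0.5)]
side spanner_foot [([0.6236, 0.3587, 0.0111], 0.51), ([0.4937, 0.3995, 0.0302], 0.48)]
side rest_top [([0.3013, 0.5495, 0.0322], 0.81), ([0.357, 0.0964, 0.0287], 0.74), ([0.4951, 0.3998, 0.0277], 0.65)]
side ring_top [([0.6763, 0.072, 0.2237], 0.78)]
side carriage_top [([0.6712, 0.071, 0.1954], 0.79)]
[275 137] [346 198]
```

View pics/c4.png

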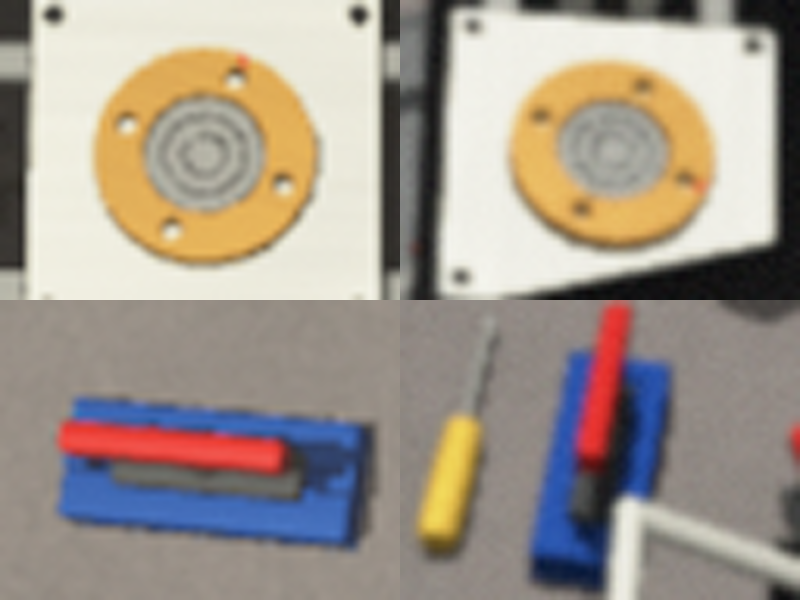

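Run:
```python
from h import *
np.set_printoptions(precision=4,suppress=True)
T=np.array([(236,78),(128,125),(172,230),(284,184)])/6.25+[243,113]
S=np.array([(244,84),(141,115),(182,208),(285,178)])/6.25+[314,174]
# correspondences: far(+x) hole etc. by nearest in world at z=.229
A=np.array([atz('top',p-.0,.229) for p in T]);B=np.array([atz('side',p,.229) for p in S])
print(A,A.mean(0));print(B,B.mean(0))
for X in(A,B):
    d=X-X.mean(0);print('r',np.linalg.norm(d,axis=1),'ang',(np.degrees(np.arctan2(d[:,1],d[:,0]))%90))
for cam,nm,c0 in(('top','t3.png',(174,211)),('side','s3.png',(292,138))):
    im=cv2.imread('pics/'+nm);hsv=cv2.cvtColor(im,cv2.COLOR_BGR2HSV)
    m=((hsv[...,0]<8)|(hsv[...,0]>172))&(hsv[...,1]>150)&(hsv[...,2]>120)
    w=np.zeros_like(m);w[c0[1]-26:c0[1]+24,c0[0]-34:c0[0]+26]=1
    ys,xs=np.nonzero(m&w);c,wh,an=cv2.minAreaRect(np.c_[xs,ys].astype(np.float32));b=cv2.boxPoints((c,wh,an))
    W=np.array([atz(cam,q,.108) for q in b]);e=max([W[1]-W[0],W[2]-W[1]],key=np.linalg.norm)
    print(cam,c,len(xs),'centre@.108',W.mean(0),'len',np.linalg.norm(e),'ang',np.degrees(np.arctan2(e[1],e[0]))%180)
    # rest blue
    m=(abs(hsv[...,0].astype(int)-112)<12)&(hsv[...,1]>120);ys,xs=np.nonzero(m&w);c,wh,an=cv2.minAreaRect(np.c_[xs,ys].astype(np.float32));b=cv2.boxPoints((c,wh,an));W=np.array([atz(cam,q,.03) for q in b]);e=max([W[1]-W[0],W[2]-W[1]],key=np.linalg.norm);print('rest',W.mean(0),np.linalg.norm(e),np.degrees(np.arctan2(e[1],e[0]))%180)
a=tri(ray('top',((62+288)/2/6.25+142,(437+456)/2/6.25+187-0)),ray('side',((620-400+592-400)/2/6.25+260,(305+455-600)/2/6.25+118)));print('tri handle',a)
```

```text
[[0.7079 0.0553 0.229 ]
 [0.687  0.1045 0.229 ]
 [0.6373 0.0856 0.229 ]
 [0.6574 0.0349 0.229 ]] [0.6724 0.0701 0.229 ]
[[0.6923 0.11   0.229 ]
 [0.6416 0.0897 0.229 ]
 [0.6614 0.0397 0.229 ]
 [0.7113 0.0588 0.229 ]] [0.6767 0.0745 0.229 ]
r [0.0384 0.0374 0.0384 0.0382] ang [67.3866 67.0479 66.14   66.9286]
r [0.0387 0.0382 0.0381 0.0381] ang [66.2461 66.6007 66.3867 65.587 ]
top (169.39041137695312, 210.0410919189453) 182 centre@.108 [0.4933 0.3989 0.108 ] len 0.1076754570508298 ang 82.54697143868712
rest [0.4922 0.4004 0.03  ] 0.1504973455372457 82.83141989844904
side (292.3077087402344, 130.9615478515625) 100 centre@.108 [0.4955 0.4009 0.108 ] len 0.10734248164141261 ang 83.358314436781
rest [0.4958 0.3967 0.03  ] 0.16202128593946657 83.58435439744534
tri handle [0.4236 0.4136 0.0729]
```

Run:
```python
from h import *
show([(.4,.0,.5),(.4944,.3999,.25),(.4944,.3999,.15),(.4944,.3999,.082)])
```

```text
[[-25.9, -5.3, 11.7], [-67.0, -9.6, 36.3], [-67.2, -9.6, 46.3], [-67.2, -9.6, 53.1]]
```

Call:
carry_out(steps=[[[-4,-0.8,1.5],0],[[-9,-1.8,4],0],[[-13.5,-2.8,6.5],0],[[-18,-3.8,8.5],0],[[-22.3,-4.6,10.5],0],[[-26.5,-5.4,12.5],0],[[-31,-5.9,15],0],[[-35,-6.3,17.5],0],[[-39.5,-6.8,20],0],[[-44,-7.2,22.5],0],[[-48,-7.7,25],0],[[-52,-8.1,27.5],0],[[-56,-8.5,30],0],[[-60,-8.9,32.5],0],[[-64,-9.3,35],0],[[-67,-9.6,36.5],0],[[-67.2,-9.6,40],0],[[-67.2,-9.6,44],0],[[-67.2,-9.6,46.3],0],[[-67.2,-9.6,46.3],0]])

```text
time_s: 32.5
tcp_pos: [0.4928, 0.398, 0.145]
ee_rot: [[-0.129, -0.992, -0.009], [-0.991, 0.13, -0.018], [0.019, 0.007, -1.0]]
wrist_force: [0.3, 1.0, -0.4]
gripper_width: 0.495
```

Run:
```python
from h import *
s=r.sense();print(s['time_s'],s['tcp_pos'],s['ee_rot'].round(4).tolist(),s['joints'].round(1))
print(r.capture('side').shape)
for k in('spanner_grip','rest_top'): print(k,[(np.round(x['centre'],4).tolist(),round(x['confidence'],2)) for x in r.place_of('side',k)[:3]])
show([(.4944,.3999,.082)])
```

```text
32.5 [0.49279446 0.39803863 0.14499171] [[-0.1294, -0.9916, -0.009], [-0.9914, 0.1295, -0.0178], [0.0188, 0.0066, -0.9998]] [ 53.6  26.8  -3.6   0.2 -60.7 -61.2]
(420, 560, 3)
spanner_grip [([0.6221, 0.3654, 0.0662], 0.59), ([0.4913, 0.3982, 0.1044], 0.53)]
rest_top [([0.4938, 0.4009, 0.0275], 0.81), ([0.3599, 0.096, 0.0314], 0.7), ([0.3011, 0.5497, 0.0279], 0.66)]
[[0.0, 0.1, 6.9]]
```

Call:
carry_out(steps=[[[0,0.1,3],0],[[0,0.1,5.5],0],[[0,0.1,6.8],0],[[0,0.1,6.8],0]])

```text
time_s: 33.05
tcp_pos: [0.4944, 0.4, 0.083]
ee_rot: [[-0.128, -0.992, -0.001], [-0.992, 0.128, -0.01], [0.01, -0.0, -1.0]]
wrist_force: [0.6, -0.2, -0.6]
gripper_width: 0.505
```

Call:
carry_out(steps=[[[0,0,0],0],[[0,0,0],0],[[0,0,0],0],[[0,0,0],0],[[0,0,0],0]], gripper=-1)

```text
time_s: 33.55
tcp_pos: [0.4945, 0.4003, 0.0837]
ee_rot: [[-0.128, -0.992, -0.0], [-0.992, 0.128, -0.009], [0.009, -0.001, -1.0]]
wrist_force: [-2.2, -0.2, 1.7]
gripper_width: 0.18
```

```bash
python3 st.py
```

```text
33.55 [ 53.688  30.239  -7.7     0.383 -52.507 -61.286] [ 0.131 -0.002  0.053  0.202 -0.025 -0.039] [0.495 0.4   0.084] [[-0.12816131626134697, -0.9917532798237445, -0.0003301105945039976], [-0.9917090731139611, 0.12815873405195638, -0.009404955589904122], [0.00936970210877291, -0.0008779778160810084, -0.999955717938223]] 0.17970036176299511 [-2.247 -0.197  1.738] [0.134 0.219 0.044]
```

Run:
```python
from h import *
show([(.4945,.4003,.36),(.6746,.0727,.36),(.6746,.0727,.315)])
```

```text
[[0.3, -0.0, -27.6], [30.4, -22.1, -27.3], [30.4, -22.1, -22.8]]
```

Call:
carry_out(steps=[[[0,0,-1],0],[[0,0,-3],0],[[0,0,-6],0],[[0,0,-10],0],[[0,0,-14],0],[[0,0,-18],0]])

```text
time_s: 34.15
tcp_pos: [0.4939, 0.4015, 0.2649]
ee_rot: [[-0.128, -0.992, -0.002], [-0.992, 0.128, -0.01], [0.011, 0.001, -1.0]]
wrist_force: [0.3, 0.8, -4.0]
gripper_width: 0.179
```

Run:
```python
from h import *
s=r.sense();print(s['time_s'],s['tcp_pos'],s['ee_rot'].round(4).tolist(),s['wrist_force'],s['moment'],s['gripper_width'])
show([(.6746,.0727,.36),(.6746,.0727,.315)])
```

```text
34.15 [0.49390596 0.40147527 0.26485099] [[-0.1283, -0.9917, -0.0018], [-0.9917, 0.1283, -0.0104], [0.0105, 0.0005, -0.9999]] [ 0.33140052  0.84815628 -4.0456025 ] [ 0.27658899 -0.2274271  -0.02426932] 0.17869267690656981
[[30.4, -22.1, -9.2], [30.3, -22.1, -4.7]]
```

Call:
carry_out(steps=[[[1.5,-1,-4],2],[[4,-3,-8],4],[[7.5,-5.5,-9.4],6],[[11.3,-8.2,-9.4],8],[[15,-11,-9.4],10],[[19,-13.7,-9.4],12],[[22.8,-16.5,-9.4],14],[[26.5,-19.2,-9.4],16],[[30.4,-22.1,-9.2],16],[[30.4,-22.1,-6.5],16],[[30.4,-22.1,-4.7],16],[[30.4,-22.1,-4.7],16],[[30.4,-22.1,-4.7],16]])

```text
time_s: 35.45
tcp_pos: [0.674, 0.072, 0.315]
ee_rot: [[-0.397, -0.918, -0.003], [-0.918, 0.397, -0.011], [0.011, -0.002, -1.0]]
wrist_force: [-0.3, 0.0, -2.4]
gripper_width: 0.181
```

Run:
```python
from h import *
t=save('top','t4.png');q=save('side','s4.png')
s=r.sense();print(s['time_s'],s['tcp_pos'],s['ee_rot'].round(4).tolist(),s['joints'].round(1))
for c in('top','side'):
    for k in('spanner_grip','spanner_foot','ring_top'):
        print(c,k,[(np.round(x['centre'],4).tolist(),round(x['confidence'],2)) for x in r.place_of(c,k)[:2]])
show([(.6746,.0727,.285)])
def c(im,u): u=u.astype(int);return cv2.resize(im[u[1]-36:u[1]+36,u[0]-36:u[0]+36],(400,400),interpolation=cv2.INTER_CUBIC)
P=[.6745,.0725,.26];cv2.imwrite('pics/c5.png',np.hstack([c(t,proj('top',P)),c(q,proj('side',P))])[:,:,::-1])
```

```text
35.55 [0.67457322 0.07250365 0.31673518] [[-0.3961, -0.9182, 0.0008], [-0.9182, 0.3961, -0.0101], [0.0089, -0.0047, -0.9999]] [ 20.   25.2  18.4   0.6 -83.3 -43.4]
top spanner_grip [([0.6774, 0.0713, 0.3315], 0.76), ([0.6255, 0.3581, 0.0653], 0.57)]
top spanner_foot [([0.6795, 0.0701, 0.2628], 0.74), ([0.6278, 0.3579, 0.0105], 0.61)]
top ring_top [([0.6719, 0.0722, 0.2303], 0.53)]
side spanner_grip [([0.6713, 0.0692, 0.3354], 0.81), ([0.6206, 0.3622, 0.062], 0.48)]
side spanner_foot [([0.6727, 0.0699, 0.2622], 0.48), ([0.6277, 0.357, 0.0111], 0.4)]
side ring_top [([0.6773, 0.0734, 0.2272], 0.91)]
[[-0.1, -0.0, 3.1]]
```

View pics/c5.png

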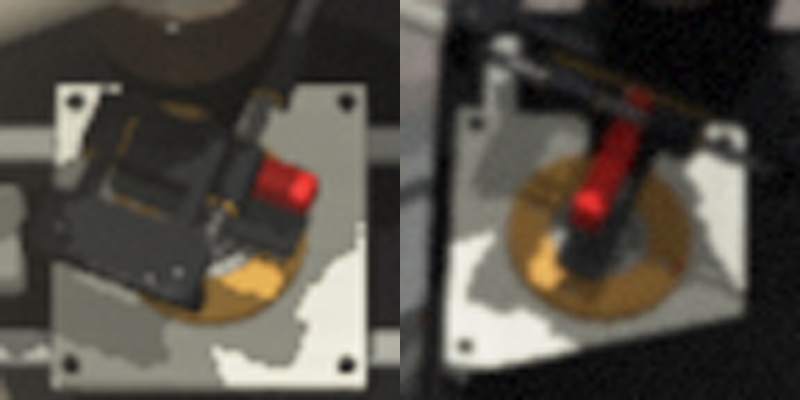

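The pictures show the spanner held over the ring with its foot bar along a hole pair. I'll lower it gently and watch the force.

Call:
carry_out(steps=[[[-0.1,0,1.2],0],[[-0.1,0,2.0],0],[[-0.1,0,2.4],0],[[-0.1,0,2.6],0]])

```text
time_s: 36.25
tcp_pos: [0.6742, 0.0729, 0.2883]
ee_rot: [[-0.396, -0.918, -0.003], [-0.918, 0.396, -0.011], [0.011, -0.002, -1.0]]
wrist_force: [0.1, 0.5, -2.9]
gripper_width: 0.18
```

```bash
python3 st.py
```

```text
36.25 [ 20.044  25.726  15.311   0.527 -79.953 -43.491] [-0.109 -0.069 -0.941  0.439  2.365 -0.11 ] [0.674 0.073 0.288] [[-0.39637303664301593, -0.9180849448460748, -0.0029068659022947296], [-0.9180239245277382, 0.3963805740554621, -0.010701145086011351], [0.010976785371134425, -0.0015730729295993, -0.9999385159220912]] 0.180384517334612 [ 0.078  0.486 -2.912] [ 0.156 -0.118  0.009]
```

Call:
carry_out(steps=[[[0,0,0.2],0],[[0,0,0.4],0],[[0,0,0.5],0]])

```text
time_s: 36.55
tcp_pos: [0.6744, 0.0724, 0.285]
ee_rot: [[-0.396, -0.918, -0.001], [-0.918, 0.396, -0.011], [0.011, -0.004, -1.0]]
wrist_force: [-2.1, -0.9, 3.9]
gripper_width: 0.179
```

```bash
python3 st.py
```

```text
36.55 [ 20.027  25.74   14.86    0.6   -79.395 -43.483] [-0.085 -0.239 -0.543  0.147  1.005  0.039] [0.674 0.072 0.285] [[-0.3962431129849097, -0.9181451214025509, -0.0009651200561212326], [-0.9180825837330021, 0.39622800404060804, -0.011302135202300332], [0.010759407890920546, -0.0035923333211995375, -0.9999356630719528]] 0.17858631000762856 [-2.125 -0.88   3.851] [-0.094  0.606  0.045]
```

Call:
carry_out(steps=[[[0,0,0.1],3],[[0,0,0.1],8],[[0,0,0.1],14],[[0,0,0.1],20],[[0,0,0.1],26],[[0,0,0.1],32],[[0,0,0.1],38],[[0,0,0.1],44]])

```text
time_s: 37.35
tcp_pos: [0.675, 0.0725, 0.2851]
ee_rot: [[-0.924, -0.382, 0.002], [-0.382, 0.924, -0.011], [0.003, -0.011, -1.0]]
wrist_force: [0.5, -0.4, -1.3]
gripper_width: 0.186
```

```bash
python3 st.py
```

```text
37.35 [ 20.033  25.712  14.819   0.625 -79.228 -87.707] [  0.014   0.025  -0.014   0.093   0.115 -59.399] [0.675 0.073 0.285] [[-0.9242592333021196, -0.3817616505476038, 0.0017064076146185354], [-0.3817570346731392, 0.9241998894909617, -0.010776397471588709], [0.002536953556853783, -0.010611617975749901, -0.9999404769437964]] 0.1857876900571427 [ 0.524 -0.385 -1.31 ] [-0.004 -0.165  0.152]
```

Call:
carry_out(steps=[[[0,0,0.1],5],[[0,0,0.1],10],[[0,0,0.1],14],[[0,0,0.1],18],[[0,0,0.1],21]])

```text
time_s: 37.85
tcp_pos: [0.6758, 0.0727, 0.2853]
ee_rot: [[-1.0, -0.027, 0.005], [-0.027, 1.0, -0.011], [-0.005, -0.011, -1.0]]
wrist_force: [-1.6, -1.4, 0.6]
gripper_width: 0.224
```

```bash
python3 st.py
```

```text
37.85 [  20.055   25.69    14.783    0.704  -79.029 -108.622] [  0.067  -0.009  -0.145   0.336  -1.583 -28.909] [0.676 0.073 0.285] [[-0.9996136820934537, -0.027303395306320755, 0.005197227752789346], [-0.027358965587453255, 0.9995658112772248, -0.010939649340265355], [-0.004896281604659644, -0.011077613933072588, -0.9999266537581633]] 0.22350530278879388 [-1.564 -1.369  0.564] [-0.359  0.232  1.14 ]
```

Call:
carry_out(steps=[[[0,0,0],-3],[[0,0,0],-6],[[0,0,0],-9],[[0,0,0],-11],[[0,0,0],-11]])

```text
time_s: 38.35
tcp_pos: [0.6762, 0.0728, 0.2853]
ee_rot: [[-0.976, -0.218, 0.006], [-0.218, 0.976, -0.011], [-0.004, -0.012, -1.0]]
wrist_force: [0.6, -0.0, -3.1]
gripper_width: 0.186
```

```bash
python3 st.py
```

```text
38.35 [ 20.053  25.696  14.791   0.705 -78.965 -97.609] [ 0.097 -0.013  0.058 -0.071 -0.046 -1.443] [0.676 0.073 0.285] [[-0.9759847900796907, -0.217747976843912, 0.006285547986042095], [-0.21780494295779151, 0.9759351251396559, -0.010565904684279849], [-0.003833582691801775, -0.01168118568584726, -0.9999244239164868]] 0.18624062912307549 [ 0.565 -0.029 -3.1  ] [ 0.019 -0.452  0.19 ]
```

Call:
carry_out(steps=[[[0,0,-0.6],-1],[[0,0,-1.4],-1],[[0,0,-3],-1],[[0,0,-6],-1],[[0,0,-8],-1],[[-4,-0.9,-8],-1],[[-9,-2,-8],-1],[[-13,-3,-8],-1],[[-15,-3,-8],-1]])

```text
time_s: 39.25
tcp_pos: [0.8309, 0.0761, 0.3635]
ee_rot: [[-0.973, -0.233, 0.004], [-0.233, 0.972, -0.011], [-0.002, -0.011, -1.0]]
wrist_force: [1.0, 0.6, -4.2]
gripper_width: 0.178
```

Run:
```python
from h import *
t=save('top','t5.png');q=save('side','s5.png')
s=r.sense();print(s['time_s'],s['tcp_pos'],s['ee_rot'].round(4).tolist(),s['joints'].round(1),s['wrist_force'],s['gripper_width'])
for c in('top','side'):
    for k in('spanner_grip','spanner_foot','ring_top'):
        print(c,k,[(np.round(x['centre'],4).tolist(),round(x['confidence'],2)) for x in r.place_of(c,k)[:2]])
def c(im,u): u=u.astype(int);return cv2.resize(im[u[1]-36:u[1]+36,u[0]-36:u[0]+36],(400,400),interpolation=cv2.INTER_CUBIC)
P=[.6745,.0725,.231];print([proj(k,P).astype(int)-36 for k in('top','side')]);cv2.imwrite('pics/c6.png',np.hstack([c(t,proj('top',P)),c(q,proj('side',P))])[:,:,::-1])
```

```text
39.35 [0.8316386  0.07786326 0.35895143] [[-0.9722, -0.2342, -0.0003], [-0.2342, 0.9721, -0.0111], [0.0029, -0.0107, -0.9999]] [  16.6   47.6   64.4    0.6 -107.   -92.9] [ 0.41376691  0.22054769 -5.4272828 ] 0.17705274317309186
top spanner_grip [([0.8313, 0.0754, 0.3797], 0.69), ([0.6265, 0.3584, 0.0639], 0.63)]
top spanner_foot [([0.8267, 0.0717, 0.312], 0.64), ([0.6297, 0.3576, 0.0083], 0.56)]
top ring_top [([0.671, 0.0719, 0.2271], 0.68)]
side spanner_grip [([0.8257, 0.0745, 0.3805], 0.92), ([0.6213, 0.3605, 0.0637], 0.61)]
side spanner_foot [([0.8264, 0.0747, 0.3056], 0.64), ([0.6246, 0.3578, 0.0127], 0.56)]
side ring_top [([0.6752, 0.0689, 0.2294], 0.83)]
[array([238, 100]), array([311, 161])]
```

View pics/c6.png

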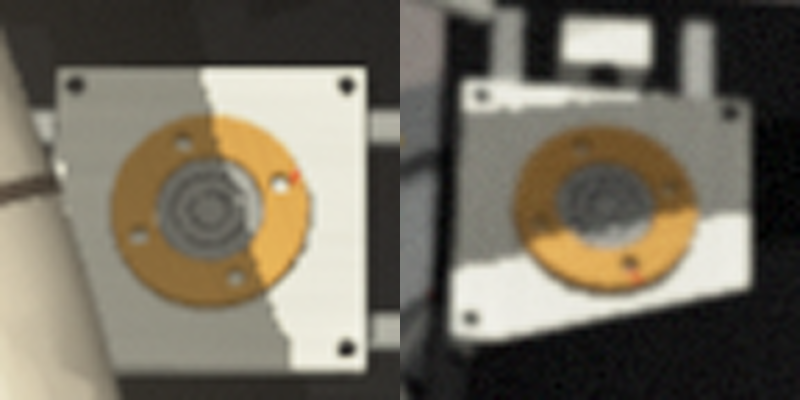

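Run:
```python
from h import *
np.set_printoptions(precision=4,suppress=True)
k=400/72
T=np.array([(183,143),(281,183),(236,278),(139,235)])/k+[238,100]
S=np.array([(582-400,146),(671-400,186),(630-400,262),(541-400,219)])/k+[311,161]
for cam,X in(('top',T),('side',S)):
    A=np.array([atz(cam,p,.229) for p in X]);d=A-A.mean(0);print(cam,A.mean(0),np.linalg.norm(d,axis=1),np.degrees(np.arctan2(d[:,1],d[:,0])))
s=r.sense();R=s['ee_rot'];print('handle',np.degrees(np.arctan2(R[1,0],R[0,0]))%180)
# spanner handle orientation in picture
im=cv2.imread('pics/s5.png');hsv=cv2.cvtColor(im,cv2.COLOR_BGR2HSV);m=((hsv[...,0]<8)|(hsv[...,0]>172))&(hsv[...,1]>150)&(hsv[...,2]>100)
u=proj('side',[.83,.076,.38]).astype(int);w=np.zeros_like(m);w[u[1]-30:u[1]+30,u[0]-35:u[0]+35]=1
ys,xs=np.nonzero(m&w);b=cv2.boxPoints(cv2.minAreaRect(np.c_[xs,ys].astype(np.float32)));W=np.array([atz('side',q,.38) for q in b]);e=max([W[1]-W[0],W[2]-W[1]],key=np.linalg.norm);print(len(xs),W.mean(0),np.linalg.norm(e),np.degrees(np.arctan2(e[1],e[0]))%180)
```

```text
top [0.6722 0.0702 0.229 ] [0.0379 0.0387 0.0384 0.0381] [  19.8262  -70.2615 -161.0389  109.0667]
side [0.6766 0.0739 0.229 ] [0.0374 0.038  0.0378 0.0375] [ 110.2202   19.3378  -70.4755 -161.3499]
handle 13.583815533682099
70 [0.7944 0.0731 0.38  ] 0.03321413645295939 3.266040468250309
```

Run:
```python
from h import *
show([(.675,.0728,.355),(.675,.0728,.310),(.675,.0728,.285)])
```

```text
[[14.9, 3.2, 1.3], [15.0, 3.3, 5.8], [15.0, 3.3, 8.3]]
```

Call:
carry_out(steps=[[[4,1,1],-3],[[8,2,1],-6],[[12,2.8,1],-6],[[15,3.3,1.3],-6],[[15,3.3,4],-6],[[15,3.3,5.8],-6],[[15,3.3,5.8],-6],[[15,3.3,5.8],-6]])

```text
time_s: 40.45
tcp_pos: [0.6741, 0.0728, 0.3125]
ee_rot: [[-0.942, -0.335, 0.013], [-0.335, 0.942, -0.01], [-0.008, -0.014, -1.0]]
wrist_force: [0.1, 0.0, -2.7]
gripper_width: 0.184
```

```bash
python3 st.py
python3 - <<'E'
from h import *
show([(.675,.0728,.285)])
E
```

```text
40.45 [ 20.158  24.809  17.096   0.791 -81.812 -90.676] [-0.135  0.291  2.489  0.435  0.184  0.055] [0.674 0.073 0.313] [[-0.9420562770582591, -0.33522176059289965, 0.01250368266269228], [-0.3353487019371922, 0.9420413920858158, -0.009963117286196366], [-0.008439132904089574, -0.013578910928897377, -0.9998721889390725]] 0.18387405801839118 [ 0.144  0.032 -2.675] [ 0.103 -0.206  0.014]
[[-0.1, 0.0, 2.8]]
```

Call:
carry_out(steps=[[[-0.1,0,1],0],[[-0.1,0,1.8],0],[[-0.1,0,2.3],0],[[-0.1,0,2.7],0],[[-0.1,0,2.9],0]])

```text
time_s: 40.95
tcp_pos: [0.6761, 0.0725, 0.2849]
ee_rot: [[-0.942, -0.335, 0.015], [-0.335, 0.942, -0.011], [-0.011, -0.015, -1.0]]
wrist_force: [-0.3, 0.8, 7.2]
gripper_width: 0.182
```

```bash
python3 st.py
```

```text
40.95 [ 20.114  25.403  14.196   0.882 -78.192 -90.691] [ 0.087 -0.45  -0.904  0.222  1.523 -0.044] [0.676 0.073 0.285] [[-0.9419820457525404, -0.3353253031042705, 0.015058770796053339], [-0.3354942025871423, 0.9419833470636806, -0.010536312691015326], [-0.010652019070415053, -0.014977147683535523, -0.9998310955041302]] 0.18177119883102577 [-0.285  0.845  7.243] [ 0.44   0.052 -0.044]
```

Seated again. I'll turn in short steps and watch the torque, to check that the ring is on its stop.

Call:
carry_out(steps=[[[0,0,0],2],[[0,0,0],4],[[0,0,0],4]])

```text
time_s: 41.25
tcp_pos: [0.6762, 0.0725, 0.2851]
ee_rot: [[-0.963, -0.27, 0.015], [-0.271, 0.963, -0.011], [-0.012, -0.015, -1.0]]
wrist_force: [0.7, 0.0, 0.8]
gripper_width: 0.181
```

Call:
carry_out(steps=[[[0,0,0],2],[[0,0,0],4],[[0,0,0],4]])

```text
time_s: 41.55
tcp_pos: [0.6763, 0.0727, 0.2852]
ee_rot: [[-0.979, -0.205, 0.016], [-0.206, 0.979, -0.011], [-0.013, -0.014, -1.0]]
wrist_force: [1.0, 0.2, 1.5]
gripper_width: 0.186
```

```bash
python3 st.py
```

```text
41.55 [ 20.142  25.41   14.229   0.927 -78.199 -98.465] [ 0.041 -0.082  0.058 -0.074  0.044  0.842] [0.676 0.073 0.285] [[-0.9785458588594216, -0.20543527861497066, 0.015631647688779077], [-0.20561791841254487, 0.9785690752321207, -0.011128190645586358], [-0.013010524077406386, -0.014103591731961723, -0.9998158905335969]] 0.18631795837342965 [1.004 0.241 1.514] [ 0.234 -0.492  0.883]
```

Call:
carry_out(steps=[[[0,0,0],3],[[0,0,0],5],[[0,0,0],5]])

```text
time_s: 41.85
tcp_pos: [0.6765, 0.0728, 0.2852]
ee_rot: [[-0.992, -0.122, 0.016], [-0.123, 0.992, -0.011], [-0.014, -0.013, -1.0]]
wrist_force: [0.9, -0.1, 1.0]
gripper_width: 0.201
```

```bash
python3 st.py
```

```text
41.85 [  20.156   25.421   14.242    0.949  -78.187 -103.305] [ 0.062 -0.003 -0.061 -0.12   0.118  0.944] [0.677 0.073 0.285] [[-0.9923441166622716, -0.12246378438641504, 0.015992987198565223], [-0.1226523864343394, 0.9923842731577412, -0.011395020453820244], [-0.014475711648733805, -0.013269359552712617, -0.9998071703430235]] 0.20068968566830903 [ 0.934 -0.068  0.985] [ 0.131 -0.574  1.05 ]
```

Call:
carry_out(steps=[[[0,0,0],-3],[[0,0,0],-6],[[0,0,0],-7],[[0,0,-0.6],-7],[[0,0,-1.4],-7],[[0,0,-3],-7],[[0,0,-6],-7],[[0,0,-8],-7]])

```text
time_s: 42.65
tcp_pos: [0.675, 0.0735, 0.3674]
ee_rot: [[-0.97, -0.241, 0.016], [-0.242, 0.97, -0.012], [-0.013, -0.015, -1.0]]
wrist_force: [-0.2, -0.9, -2.8]
gripper_width: 0.182
```

```bash
python3 st.py
python3 - <<'E'
from h import *
R=r.sense()['ee_rot'];print('handle',np.degrees(np.arctan2(R[1,0],R[0,0]))%180)
show([(.4945,.4003,.36),(.4945,.4003,.15)])
E
```

```text
42.65 [ 20.268  24.404  23.877   0.965 -88.824 -96.307] [  0.246  -1.012  25.193  -0.662 -25.97    0.162] [0.675 0.073 0.367] [[-0.9702931264747303, -0.24137138762254762, 0.01646517394560757], [-0.2415768105707296, 0.9703090777361153, -0.01187174196835237], [-0.013110808913529112, -0.015496673838446023, -0.9997939586682737]] 0.18182658689340123 [-0.244 -0.929 -2.807] [ 0.04  -0.177  0.071]
handle 13.98084978445604
[[9.6, 36.1, 0.1], [9.9, 36.4, 21.1]]
```

Call:
carry_out(steps=[[[1,4,0],-7],[[2.3,8.5,0],-15],[[3.5,13,0],-23],[[4.7,17.5,0],-31],[[6,22,0.1],-39],[[7.2,26.5,0.1],-47],[[8.4,31,0.1],-55],[[9.6,36.1,2],-63],[[9.7,36.2,6],-68.6],[[9.8,36.2,10],-68.6],[[9.8,36.3,14.5],-68.6],[[9.8,36.3,18],-68.6],[[9.9,36.4,19.1],-68.6],[[9.9,36.4,19.1],-68.6],[[9.9,36.4,19.1],-68.6]])

```text
time_s: 44.15
tcp_pos: [0.4955, 0.4015, 0.172]
ee_rot: [[-0.129, -0.991, 0.02], [-0.992, 0.129, -0.01], [0.007, -0.021, -1.0]]
wrist_force: [-0.0, 1.3, -3.3]
gripper_width: 0.183
```

Run:
```python
from h import *
np.set_printoptions(precision=4,suppress=True)
t=save('top','t6.png');q=save('side','s6.png')
s=r.sense();R=s['ee_rot'];print(s['time_s'],s['tcp_pos'],R.round(4).tolist(),'handle',np.degrees(np.arctan2(R[1,0],R[0,0]))%180,s['wrist_force'])
for c in('top','side'):
    for k in('spanner_grip','spanner_foot','rest_top'):
        print(c,k,[(np.round(x['centre'],4).tolist(),round(x['confidence'],2)) for x in r.place_of(c,k)[:3]])
show([(.4945,.4003,.16),(.4945,.4003,.084)])
def c(im,u): u=u.astype(int);return cv2.resize(im[u[1]-36:u[1]+36,u[0]-36:u[0]+36],(400,400),interpolation=cv2.INTER_CUBIC)
P=[.4945,.4,.10];cv2.imwrite('pics/c7.png',np.hstack([c(t,proj('top',P)),c(q,proj('side',P))])[:,:,::-1])
```

```text
44.25 [0.4954 0.4016 0.1725] [[-0.1293, -0.9914, 0.02], [-0.9916, 0.1291, -0.0082], [0.0055, -0.0209, -0.9998]] handle 82.57187935594226 [ 0.3975  0.4705 -4.5398]
top spanner_grip [([0.5004, 0.4002, 0.19], 0.64), ([0.624, 0.3598, 0.064], 0.5)]
top spanner_foot [([0.6289, 0.359, 0.0087], 0.69), ([0.4995, 0.3974, 0.1202], 0.57)]
top rest_top [([0.4947, 0.4049, 0.0303], 0.87), ([0.3578, 0.1007, 0.0284], 0.65), ([0.302, 0.5472, 0.0309], 0.51)]
side spanner_grip [([0.4905, 0.3974, 0.1896], 0.74), ([0.624, 0.3637, 0.0651], 0.62)]
side spanner_foot [([0.4929, 0.3947, 0.1206], 0.61), ([0.6214, 0.3587, 0.0088], 0.45)]
side rest_top [([0.3584, 0.0974, 0.033], 0.96), ([0.4949, 0.4007, 0.0248], 0.9), ([0.3001, 0.5518, 0.0316], 0.81)]
[[0.0, 0.0, 1.0], [-0.0, 0.1, 8.6]]
```

View pics/c7.png

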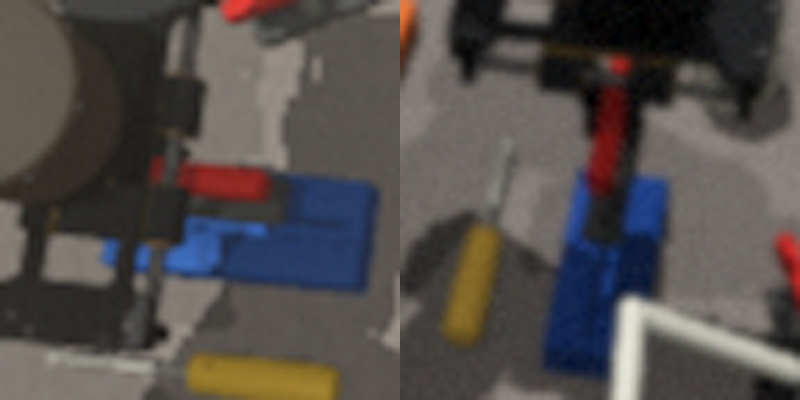

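Call:
carry_out(steps=[[[0,0.15,3],0],[[0,0.15,5.5],0],[[0,0.15,6.8],0],[[0,0.15,7.6],0],[[0,0.15,8.0],0]])

```text
time_s: 45.05
tcp_pos: [0.4946, 0.4001, 0.09]
ee_rot: [[-0.129, -0.991, 0.017], [-0.992, 0.129, -0.011], [0.009, -0.019, -1.0]]
wrist_force: [0.4, 0.0, -3.7]
gripper_width: 0.184
```

```bash
python3 st.py
```

```text
45.05 [ 54.104  29.512  -8.381   1.503 -52.046 -62.445] [-0.074  1.501 -1.374  0.361  4.413 -0.081] [0.495 0.4   0.09 ] [[-0.12916544790796736, -0.991469143995824, 0.017470648840913896], [-0.991584025333986, 0.12898399872275612, -0.011146693497947778], [0.008798168513011906, -0.018763383961225198, -0.999785240765806]] 0.18361637478559217 [ 0.437  0.037 -3.743] [ 0.13   0.029 -0.034]
```

Pins are 4–5 mm into the slot with no contact force. I'll lower to the seat.

Call:
carry_out(steps=[[[0,0,0.3],0],[[0,0,0.5],0],[[0,0,0.65],0]])

```text
time_s: 45.35
tcp_pos: [0.4951, 0.4002, 0.0843]
ee_rot: [[-0.129, -0.991, 0.019], [-0.992, 0.129, -0.01], [0.008, -0.02, -1.0]]
wrist_force: [-0.4, -3.0, 4.2]
gripper_width: 0.178
```

```bash
python3 st.py
```

```text
45.35 [ 54.085  29.879  -8.704   1.55  -51.289 -62.46 ] [-0.325  0.268 -0.55   1.115  0.318 -0.047] [0.495 0.4   0.084] [[-0.12898577327167374, -0.9914736798295349, 0.01850979467172009], [-0.9916144608921141, 0.12880922891809632, -0.010437600067404441], [0.00796437336832198, -0.019700881980416033, -0.9997741965094137]] 0.17802321589104983 [-0.355 -3.012  4.175] [-0.571  0.018 -0.028]
```

Call:
carry_out(steps=[[[0,0,0],0],[[0,0,0],0],[[0,0,0],0],[[0,0,0],0],[[0,0,0],0]], gripper=0)

```text
time_s: 45.85
tcp_pos: [0.4952, 0.4004, 0.0846]
ee_rot: [[-0.129, -0.991, 0.019], [-0.992, 0.129, -0.01], [0.008, -0.02, -1.0]]
wrist_force: [0.4, 0.2, 0.0]
gripper_width: 0.479
```

Call:
carry_out(steps=[[[0,0,-2],0],[[0,0,-5],0],[[0,0,-9],0],[[0,0,-14],0],[[0,0,-19],0],[[5,4,-22],0],[[10,8,-24],0],[[14,12,-24],0],[[18,16,-24],0],[[20,18,-24],0],[[20,18,-24],0]])

```text
time_s: 46.95
tcp_pos: [0.2844, 0.225, 0.3229]
ee_rot: [[-0.129, -0.992, 0.019], [-0.992, 0.129, -0.008], [0.006, -0.02, -1.0]]
wrist_force: [1.8, -0.3, 0.6]
gripper_width: 0.5
```

Run:
```python
from h import *
t=save('top','t7.png');q=save('side','s7.png')
s=r.sense();print(s['time_s'],s['tcp_pos'],s['gripper_width'],s['wrist_force'])
for c in('top','side'):
    for k in('spanner_grip','spanner_foot','rest_top','ring_top','carriage_top','mask_case','wash_bottle','wafer_jar','hex_driver'):
        print(c,k,[(np.round(x['centre'],4).tolist(),round(x['confidence'],2)) for x in r.place_of(c,k)[:3]])
cv2.imwrite('pics/c8.png',np.hstack([t[60:300,90:490],q[60:300,200:500]])[:,:,::-1])
```

```text
47.05 [0.28457786 0.22544253 0.32363702] 0.5002824655201928 [0.51559965 0.08574807 0.28921109]
top spanner_grip [([0.6234, 0.3571, 0.0628], 0.76)]
top spanner_foot [([0.4997, 0.3966, 0.0305], 0.93), ([0.6294, 0.3578, 0.01], 0.55)]
top rest_top [([0.3579, 0.0979, 0.0289], 0.93), ([0.3013, 0.5506, 0.0289], 0.83), ([0.4919, 0.4018, 0.0318], 0.82)]
top ring_top [([0.6719, 0.0709, 0.2282], 0.72)]
top carriage_top [([0.6736, 0.0681, 0.1915], 0.89)]
top mask_case [([0.5006, -0.4318, 0.002], 0.58), ([0.5457, 0.0045, 0.1005], 0.36)]
top wash_bottle [([0.5725, 0.5856, 0.0038], 0.93), ([0.4988, 0.3967, 0.0991], 0.34)]
top wafer_jar [([0.3549, -0.3292, 0.004], 0.71)]
top hex_driver [([0.4126, 0.4235, 0.0018], 0.54)]
side spanner_grip [([0.6205, 0.3647, 0.0635], 0.43)]
side spanner_foot [([0.4933, 0.3978, 0.03], 0.65), ([0.6239, 0.3568, 0.0085], 0.61)]
side rest_top [([0.4922, 0.4025, 0.0254], 0.57), ([0.3586, 0.0992, 0.0313], 0.55), ([0.2996, 0.5535, 0.0289], 0.48)]
side ring_top [([0.6736, 0.0685, 0.2282], 0.6)]
side carriage_top [([0.6732, 0.0718, 0.1947], 0.81)]
side mask_case [([0.5044, -0.425, -0.0023], 0.95)]
side wash_bottle [([0.5778, 0.5828, -0.0011], 0.58)]
side wafer_jar [([0.3543, -0.3297, 0.0004], 0.74)]
side hex_driver [([0.4111, 0.4272, -0.0006], 0.7)]
```

View pics/c8.png

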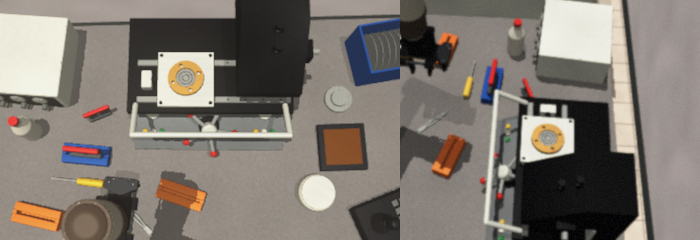

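```bash
python3 -c "
from station import r
print(r.finish_job())"
```

```text
the job is handed in; nothing more can be done
None
```

I finished all three parts in the order asked and handed the job in at about 47 s of the 72 s allowed. No verdict was reported.

- **Carriage:** I ran it out using only the star wheel, with three finger pushes on the spokes and the spanner still in its rest. It moved about 162 mm, then the wheel locked solid. The ring then sat 135–143 mm left of the head's edge, and the text gives 135 mm for fully out.
- **Clamp ring:** I set both pins fully into the holes, with the foot bar seated at the expected height, and turned the ring clockwise about 47° until it stopped. I put the spanner in a second time and the ring would not turn further: torque rose to about 1 N m, against 0.12 N m of friction.
- **Spanner:** It is upright in the blue rest, pins in the slot, within about 1 mm of where it started. The gripper has let go and is clear.
- **Other things:** The mask case, bottle, jar, screwdriver, small spanner and orange rests all measured where they were, within the cameras' error. I did not measure the tweezers or spare chuck again; in the last picture the arm partly hid the tweezers, and the chuck looked in place.

**Did not fit or was borderline:**
- **Shorter travel:** The carriage and ring moved 162 mm and 47°, less than the full 200 mm and 69°. I take it both started part-way, because each ended firmly against a stop.
- **Stop block:** The top picture still shows a gap of about 17 mm between the carriage plate and the white block, so that block may not be the stop.
- **Forces:** The last push reached 82 N at the wrist (limit 120 N); its moment matched contact at the fingertip. An earlier push showed 27 N that may have been the gripper body touching the rail, below the 40 N limit.
- **Joint limits:** The moves have no tilt command, so I got the lean for the wheel by pushing against the arm's reach limits. Joints 3 and 5 ran right at their range limits, and joint 1 briefly reached 145 of its 160 °/s limit.

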